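Lean the soldered mesh panels up to cool and start the cooling air

TASK

First clear the solder reel and the copper offcut off the black mat of the blue leaning station into the red tray. Then take every mesh panel out of the rack and lean it against the station's blue wall, grip tab up and foot out on the mat, each on its own along the wall at a stable slant of about 15 degrees, and turn the cooling unit's sleeve to 6. With all that in place, and never while the sleeve is off 6, press the green start button; leave the bottle, tin and screwdriver where they are.

Things in the scene. Friction and masses are not known exactly. Their poses are not given: they have to be found in the camera images.
- station: Fixed leaning station: a blue upright wall 12 mm thick, 350 mm long and 101 mm high over the bench, with a black rubber mat 6 mm thick and 350 mm long at its foot. Origin on the bench surface, under the middle of the wall's front face; x points out of the wall's front face over the mat (roughly away from the robot), y along the wall, z up. The mat reaches from the face to x = +100 mm. Friction of panels on mat and wall is about 0.6.
- rack: Fixed grey and aluminium rack 236 x 80 mm with four slots side by side along its x, at x = -90, -30, +30, +90 mm; each slot is 12 mm wide in x and holds one panel upright by its foot. Origin at the centre of the underside on the bench; slot floor at z = 6 mm, tops of the slot plates at z = 40 mm.
- tray: Fixed red open tray 115 (x) x 210 (y) x 32 mm high, walls 4 mm, floor 4 mm thick. Origin at the centre of the underside, on the bench.
- reel_mid (a point): Solder reel standing on its flat end on the station's mat: green flanges 50 mm across, 48 mm high, 250 g. Point at its centre, 24 mm up; z is its axis.
- offcut_mid (a point): Copper bar offcut lying on the station's mat, 22 mm (x) x 50 mm (y) x 24 mm (z), 200 g. Point at its centre, 12 mm up.
- sleeve (a joint): Black ribbed sleeve on the grey cooling unit, turning about an upright axis. Value in rad: 0 at scale number 0, 0.4 rad per number up to 7 (2.8 rad, end stop), growing clockwise as seen from above. A sprung ball clicks at every number; about 0.1 N m turns it past a click. Scale number 6 is 2.4 rad. A yellow line on the sleeve points at the black number on the unit's top.
- sleeve_grip (a point): Point on the sleeve's axis at the height to grip, 76.5 mm over the bench. The sleeve is 50 mm in diameter, from 52.5 to 96.5 mm over the bench; the unit's flat top is at 50 mm. The point turns with the sleeve.
- start (a joint): Green start button's travel in m: 0 released, 0.006 fully down; a spring pushes it back, fully down takes about 5 N. It counts as pressed past 0.004.
- start_top (a point): Centre of the top face of the green button (26 mm across), on the same unit, 105 mm from the sleeve's axis; it is pressed straight down.
- flux_bottle: Bystander: white bottle with yellow cap, 52 mm in diameter, 130 mm high, origin at the centre of its underside.
- tin: Bystander: aluminium tin, 66 mm in diameter, 60 mm high, origin at the centre of its underside.
- screwdriver: Bystander: orange screwdriver lying on the bench.
- panel1_mid (a point): Brass-framed mesh panel, 64 mm wide (y), 8 mm thick (x), 120 mm tall (z), 200 g, with a flat steel grip tab 28 mm wide (y), 8 mm thick and 42 mm tall standing up from the middle of its top edge. Point at the centre of the mesh part, 60 mm above its foot; the centre of the tab is 81 mm further up its z. At the start it stands in the rack, its x along the rack's x. Absent in some starts.
- panel2_mid (a point): Another panel like panel1_mid, same point and axes. Absent in some starts.
- panel3_mid (a point): Another panel like panel1_mid, same point and axes. Absent in some starts.
- panel4_mid (a point): Another panel like panel1_mid, same point and axes. Absent in some starts.

How it is judged:
By the outcome, as a careful person would: the job done as asked, in the order asked, and still so for the second after the job is handed in, with the robot touching nothing.
Of panel1, panel2, panel3, panel4 only 2 to 4 are there at a start; the rules pass over those that are not, and their reading is None.
At some moment in a run one of reel, offcut may be knocked a few centimetres aside while the robot is not near it.
It also fails if it takes over 210 s, if anything falls off the work surface, if the arm or the gripper's body presses on something with over 40 N, if the wrist force passes 120 N, or if a joint passes its speed limit or range.

ROBOT

A 7-joint arm with a two-finger parallel gripper is mounted at the origin on the work surface. World frame = base frame: x ahead of the robot, y to its left, z up, the work surface at z = 0. Lengths are in m, angles in rad, forces in N, time in s.
With the tool pointing down it reaches from about 0.4 to 0.875 m from the base axis. Payload 19.3 kg.
Tool frame: the origin (TCP) lies between the finger pads; the fingertips stand ahead of it and the grasp point (between the pads) lies 8 mm behind it (bot.tip_extent is the x of the fingertips in the tool frame, in m); x points along the fingers, y is the direction in which the jaws open and shut, and the axes are right-handed (so a half turn about x gives the same grasp; the last joint's range is limited). The gripper opens to 85 mm and grips with 20 to 120 N. Pads are 22 mm wide; open, the fingers measure 114 mm over their backs; the gripper's body (76 mm by 85 mm) begins 54 mm behind the grasp point. The pads swing forward as they close: fully open they stand 13 mm farther back than shut.
Start: joints at [-1.388, 0.521, -0.036, 1.599, 0.021, 1.021, -0.113], TCP at [0.156, 0.605, 0.242] pointing down, gripper open.
Joint ranges: [-2.91, 2.91], [-0.3, 2.13], [-1.5, 1.42], [0.17, 2.43], [-1.26, 4.41], [0.16, 1.93], [-2.52, 2.52]. Speed limits (rad/s): [1.89, 1.89, 2.39, 2.39, 3.01, 3.01, 3.01].

INTERFACE

Orientations are given as [roll, pitch, yaw] about the fixed x, y, z axes, in that order (R = Rz(yaw) Ry(pitch) Rx(roll)).
In Python, from workcell import observe, grab_frame, camera_info, bot, nets gives the robot as it stands.
- The arm moves only by the tool jog_arm, never from a script. Its argument "commands" is a list of rows, each a list of 6 numbers: the shift along the tool's x, y, z in mm, then the turn, a rotation vector about the tool's x, y, z in rad. A call has 1 to 20 rows; each row shifts and turns the pose as measured when the row begins, along the tool's axes as they then stand; what a row does not reach is not made up. A row lasts 1/10 s, in which the tool goes at most 50 mm and 8.59 degrees, less where a joint would pass 70% of its speed; a pose out of reach is approached as far as the arm can. A call is refused whole if a number of a shift passes 50 or a number of a turn 0.15, either way. A call with a gripper value outside its range is refused whole. "gripper" is the closure in counts, from 0 (fully open) to 255 (shut), set as the call begins (left out, the last holds). The fingers move at their own pace and stop on an object; "newtons" is the grip in N (left out, the last holds). Time passes only in rows, so rows that do not move let the fingers close. It gives the time, the measured TCP pose, the force and the opening at its end, in the units of the state.
- observe(): the state, without advancing time (a new reading comes with each control period).
- grab_frame(name): name is "scene" or "top" or "wrist"; returns the picture (384x512x3 uint8, red, green, blue); there is no depth.
- camera_info(name): a dict with "fov_y" (degrees; the focal length in pixels is half the picture's height over the tangent of half this angle, whatever the lens; pixels are square), "cx", "cy" (the principal point, pixels), "R" (3x3) and "t" (3): a world point X has camera coordinates R X + t; the wrist camera has in their place "tool_from_camera" (4x4, takes a point from camera to tool coordinates, whose origin is the TCP and whose axes are the tool frame's). Camera axes: x right, y down, z forward; pixel columns grow to the right and rows downward; lengths in m; the calibration is good to about 2 mm. A picture is of the moment at which its call begins: read the wrist's pose just before it. camera_info takes no time and is no camera call.
- bot.job_done(): hands the job in, once; it reports no verdict.
Trained networks look in the newest picture that a camera, given by its name, has taken for a name from the list of things; names that differ only in an ending like _2 or _b are one class to them, and where a whole thing is asked for, a point or a joint stands for the part that bears it (a point fixed in the world has none). Each returns a list of dicts, best first, with "p" (0 to 1); they miss things now and then, are a little off and sometimes report something else, mostly with a low value. They report only what shows in the picture. A call takes as long as a camera call.
- nets.find_in(camera, name): "rect" ([left, top, right, bottom] in pixels, round what is visible of it).
- nets.silhouettes(camera, name): "mask" (384x512 bool, what is visible of it) and "rect" ([left, top, right, bottom] in pixels, round what is visible of it).
- nets.pinpoint(camera, name): "location" ([column, row] in pixels: a listed point, or the origin of a listed thing).
The state is a dict: "clock": time; "qpos": joint angles; "qd": joint speeds; "joint_efforts": joint torques, N m; "position": TCP position; "tool_rot": TCP orientation; "force": force on the tool from outside, world axes, zero at the start; "moment": the same for the moment, N m; "grip_width": finger opening in m.
Only numpy, scipy, OpenCV 4.12 (cv2) and the standard library are available. Lean on these libraries where they do the work, as an engineer would, in place of code of your own. Each camera call takes 0.05 s, during which the arm holds its last target.

## Working session

There is one attempt and no reset: what is moved stays moved. The work goes in short steps, Python scripts to look and compute and a tool call to move; the robot and the scene stay as the last step left them, time stands still between calls to the robot, and variables do not carry over. Pictures are saved under pics/ and viewed, and the job is handed in when it is done.

Besides the shell and the picture viewer there is one more tool, called after "Emit:" as name(argument=value, ...) on one line, values as JSON. jog_arm: Moves the arm, as the interface text tells. Its arguments: {"type":"object","properties":{"commands":{"type":"array","items":{"type":"array","items":{"type":"number"}}},"gripper":{"type":"number"},"newtons":{"type":"number"}},"required":["commands"]}

```bash
ls; mkdir -p pics
python3 - <<'E'
from workcell import observe, grab_frame, camera_info, bot, nets
import cv2
print(observe()); print(bot.tip_extent)
for n in ["scene","top","wrist"]:
    im=grab_frame(n); cv2.imwrite(f"pics/{n}0.png",im[:,:,::-1])
    print(n,camera_info(n))
E
```

```text
pics
{'clock': 0.0, 'qpos': array([-1.38819077,  0.52198597, -0.03631756,  1.60000517,  0.02119936,
        1.02112749, -0.11280906]), 'qd': array([ 2.01238383e-03,  1.33215070e-03,  3.19964219e-04,  4.05699991e-04,
       -5.52721639e-05,  6.21226054e-04,  1.03354031e-03]), 'joint_efforts': array([ 1.63746241e-03, -9.27082300e+01,  1.98024295e+00, -3.69943929e+01,
        1.78716896e-02,  8.14045896e-03,  7.54674420e-05]), 'position': array([0.15628387, 0.60480099, 0.24174434]), 'tool_rot': array([-1.49429107,  1.56965533, -1.74712458]), 'force': array([ 0.0176532 , -0.228323  , -0.52192751]), 'moment': array([0.02621539, 0.01386921, 0.03789879]), 'grip_width': 0.0854172035057366}
0.011
scene {'fov_y': 50.94866945938967, 'cx': 259.21733610599586, 'cy': 185.17095239327207, 'R': array([[ 0.41156948,  0.91126895,  0.01412302],
       [ 0.55273451, -0.23725839, -0.79886984],
       [-0.72463448,  0.33659672, -0.60133811]]), 't': array([-0.31789324, -0.23708731,  1.4820007 ])}
top {'fov_y': 47.0089371162377, 'cx': 254.84592394190008, 'cy': 195.4577475074596, 'R': array([[ 0.01766229, -0.99972442, -0.01546354],
       [-0.98734224, -0.01500127, -0.15789322],
       [ 0.15761774,  0.01805656, -0.9873351 ]]), 't': array([0.07483921, 0.60613166, 1.07969444])}
wrist {'fov_y': 71.35321297080962, 'cx': 257.16187004837184, 'cy': 189.35438603477576, 'tool_from_camera': array([[ 3.99108899e-04, -3.06386527e-01,  9.51907105e-01,
        -1.31986168e-01],
       [ 9.99999816e-01, -3.13500769e-04, -5.20178109e-04,
         1.00376121e-03],
       [ 4.57799174e-04,  9.51907137e-01,  3.06386345e-01,
        -7.89605376e-02],
       [ 0.00000000e+00,  0.00000000e+00,  0.00000000e+00,
         1.00000000e+00]])}
```

View pics/scene0.png

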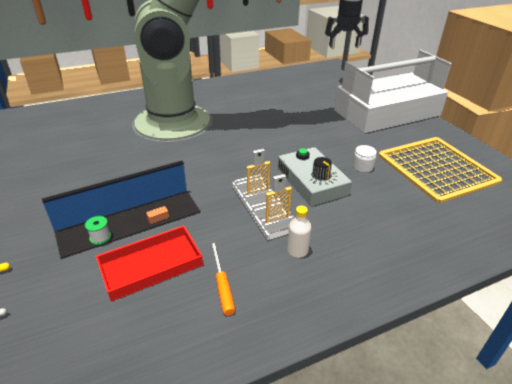

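View pics/top0.png

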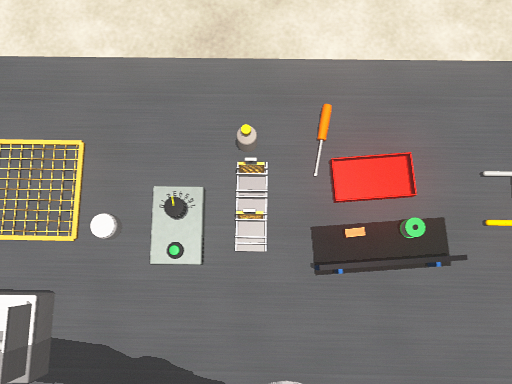

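View pics/wrist0.png

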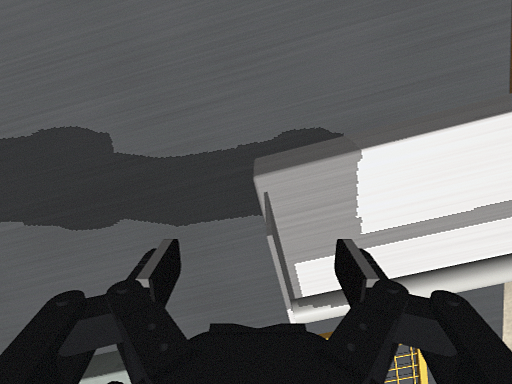

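```bash
cat > h.py <<'E'
from workcell import observe, grab_frame, camera_info, bot, nets
import cv2, numpy as np
from scipy.spatial.transform import Rotation as Ro
def shot(cam,name,crop=None,k=1):
    s=observe(); im=grab_frame(cam); c=im[:,:,::-1]
    if crop: l,t,r,b=crop; c=c[t:b,l:r]
    c=cv2.resize(c,None,fx=k,fy=k,interpolation=cv2.INTER_CUBIC); cv2.imwrite(f"pics/{name}.png",c); return s
def pose(s):
    return np.array(s["position"]),Ro.from_euler("xyz",s["tool_rot"]).as_matrix()
def cam(camn,s=None):
    i=camera_info(camn); f=192/np.tan(np.radians(i["fov_y"]/2))
    if camn=="wrist":
        p,R=pose(s or observe()); T=np.array(i["tool_from_camera"]); Rc=R@T[:3,:3]; o=R@T[:3,3]+p
    else: Rc=np.array(i["R"]).T; o=-Rc@np.array(i["t"])
    return f,i["cx"],i["cy"],Rc,o
def ray(camn,uv,s=None):
    f,cx,cy,Rc,o=cam(camn,s); d=Rc@np.array([(uv[0]-cx)/f,(uv[1]-cy)/f,1]); return o,d
def hit(camn,uv,z,s=None):
    o,d=ray(camn,uv,s); return o+d*(z-o[2])/d[2]
def proj(camn,X,s=None):
    f,cx,cy,Rc,o=cam(camn,s); c=Rc.T@(np.asarray(X)-o); return np.array([f*c[0]/c[2]+cx,f*c[1]/c[2]+cy])
def tri(obs):
    A=np.zeros((3,3));b=np.zeros(3)
    for o,d in obs:
        d=d/np.linalg.norm(d);P=np.eye(3)-np.outer(d,d);A+=P;b+=P@o
    X=np.linalg.solve(A,b); res=[np.linalg.norm((np.eye(3)-np.outer(d,d)/(d@d))@(X-o))*1000 for o,d in obs]
    return X,res
E
python3 - <<'E'
from h import *
names=["station","rack","tray","reel_mid","offcut_mid","sleeve_grip","start_top","flux_bottle","tin","screwdriver","panel1_mid"]
for n in names:
    for c in ["top","scene"]:
        if n=="station" : pass
        r=nets.pinpoint(c,n)
        print(n,c,[(round(x["p"],2),np.round(x["location"],1).tolist()) for x in r[:5]])
s=shot("top","topz",(140,90,460,280),2.5)
shot("scene","scz",(220,130,380,270),5)
E
```

```text
station top [(0.64, [379.3, 258.1])]
station scene [(0.91, [127.8, 210.4]), (0.38, [278.8, 206.5])]
rack top [(0.57, [249.4, 203.5])]
rack scene [(0.71, [259.7, 208.9])]
tray top [(0.68, [370.9, 178.2])]
tray scene [(0.78, [150.3, 267.2]), (0.64, [124.8, 209.6])]
reel_mid top [(0.59, [412.0, 228.3])]
reel_mid scene [(0.44, [128.4, 213.6]), (0.22, [296.3, 251.3])]
offcut_mid top [(0.53, [353.0, 229.9])]
offcut_mid scene [(0.77, [155.6, 215.9])]
sleeve_grip top [(0.77, [174.5, 207.3]), (0.2, [318.5, 140.7])]
sleeve_grip scene [(0.55, [319.2, 165.7])]
start_top top [(0.57, [176.5, 249.2])]
start_top scene [(0.59, [302.5, 147.7]), (0.59, [320.9, 163.2])]
flux_bottle top [(0.67, [248.8, 140.0])]
flux_bottle scene []
tin top [(0.57, [109.2, 228.3])]
tin scene [(0.78, [363.0, 167.5])]
screwdriver top [(0.69, [319.3, 140.5]), (0.49, [249.3, 167.4])]
screwdriver scene [(0.81, [222.9, 273.8])]
panel1_mid top [(0.32, [381.3, 258.5])]
panel1_mid scene [(0.45, [259.4, 210.6]), (0.24, [223.4, 278.0])]
```

View pics/topz.png

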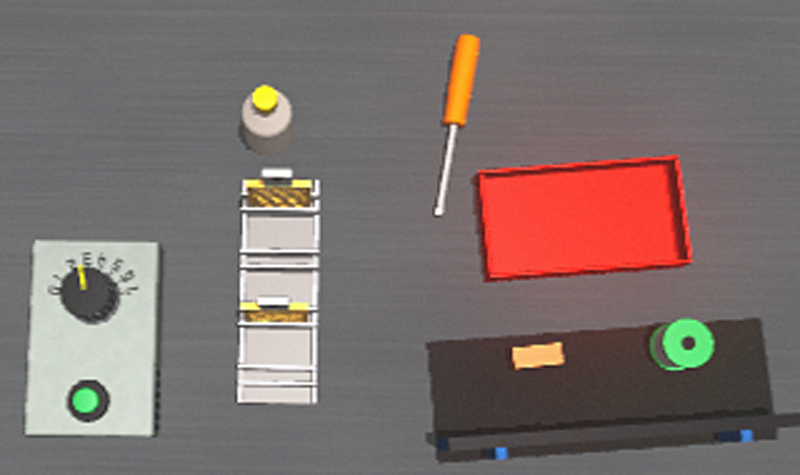

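View pics/scz.png

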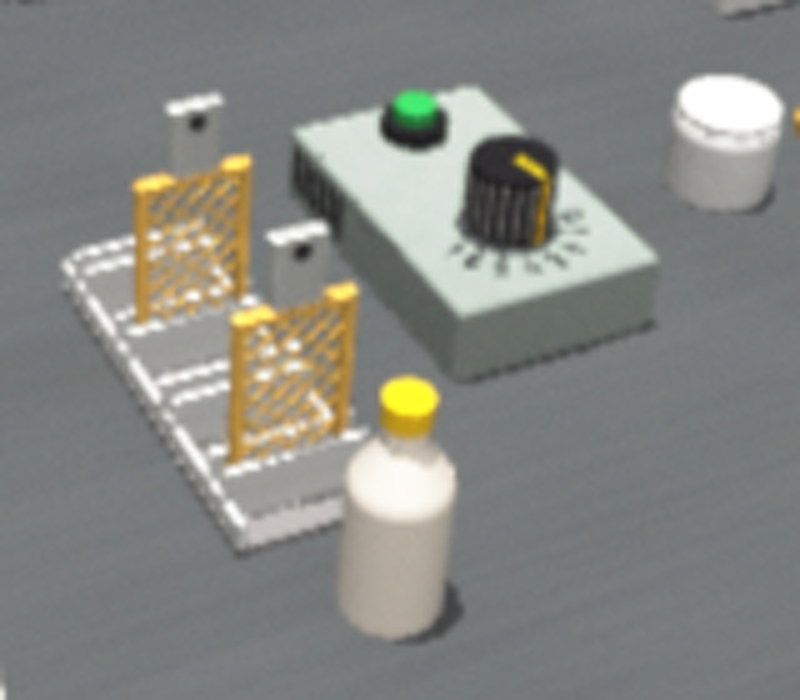

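Run:
```python
from h import *
P={"station":((379.3,258.1),(127.8,210.4),0),"rack":((249.4,203.5),(259.7,208.9),0),"tray":((370.9,178.2),(150.3,267.2),0),"reel":((412,228.3),None,.03),"offcut":((353,229.9),(155.6,215.9),.018),"sleeve":((174.5,207.3),(319.2,165.7),.0765),"start":((176.5,249.2),(302.5,147.7),.05),"bottle":((248.8,140),None,0),"tin":((109.2,228.3),(363,167.5),0),
}
for n,(a,b,z) in P.items():
    print(n,hit("top",a,z).round(3), hit("scene",b,z).round(3) if b else "", [x if i else x.round(3) for i,x in enumerate(tri([ray("top",a),ray("scene",b)]))] if b else "")
z=lambda u,v:(140+u/2.5,90+v/2.5)
# unit top corners z=.05
print("unit");[print(hit("top",z(*c),.05).round(4)) for c in [(34,240),(160,242),(156,436),(24,433)]]
print("mat z=.006");[print(hit("top",z(*c),.006).round(4)) for c in [(427,343),(762,318)]]
print("tray rim .032");[print(hit("top",z(*c),.032).round(4)) for c in [(477,173),(679,156),(691,265),(487,280)]]
print("rack .04/.006");[print(hit("top",z(*c),.0).round(4)) for c in [(237,403),(317,403),(318,181),(241,181)]]
print("reel top",hit("top",z(688,342),.054).round(4)); print("off top",[hit("top",z(*c),.030).round(4) for c in [(512,346),(562,343),(563,363),(514,367)]])
print("tabs z .168",hit("top",z(276,172),.168).round(4),hit("top",z(274,299),.168).round(4)) 
print("sleeve top",hit("top",z(88,291),.0965).round(4),"btn",hit("top",z(86,400),.06).round(4))
```

```text
station [ 0.453 -0.24   0.   ] [ 0.448 -0.239  0.   ] [array([ 0.453, -0.239,  0.004]), [np.float64(0.24590285579917706), np.float64(0.24590285579923166)]]
rack [0.591 0.1   0.   ] [0.582 0.087 0.   ] [array([0.588, 0.093, 0.003]), [np.float64(7.331304127993962), np.float64(7.331304127994074)]]
tray [ 0.664 -0.224  0.   ] [ 0.67  -0.227  0.   ] [array([ 0.665, -0.226, -0.006]), [np.float64(0.6192692095360358), np.float64(0.6192692095360942)]]
reel [ 0.529 -0.318  0.03 ]  
offcut [ 0.523 -0.17   0.018] [ 0.521 -0.178  0.018] [array([ 0.522, -0.174,  0.018]), [np.float64(4.288761908001381), np.float64(4.288761908001338)]]
sleeve [0.568 0.284 0.077] [0.561 0.278 0.077] [array([0.565, 0.279, 0.08 ]), [np.float64(3.9960998722181253), np.float64(3.9960998722181373)]]
start [0.465 0.279 0.05 ] [0.422 0.305 0.05 ] [array([0.465, 0.275, 0.081]), [np.float64(2.3064267432592165), np.float64(2.3064267432591197)]]
bottle [0.765 0.105 0.   ]  
tin [0.519 0.47  0.   ] [0.529 0.465 0.   ] [array([ 0.519,  0.473, -0.008]), [np.float64(0.14951817397377676), np.float64(0.1495181739739612)]]
unit
[0.6253 0.3455 0.05  ]
[0.6251 0.2156 0.05  ]
[0.4284 0.2126 0.05  ]
[0.4291 0.345  0.05  ]
mat z=.006
[ 0.5297 -0.0624  0.006 ]
[ 0.5616 -0.4123  0.006 ]
tray rim .032
[ 0.7068 -0.1123  0.032 ]
[ 0.728  -0.3237  0.032 ]
[ 0.6124 -0.3316  0.032 ]
[ 0.5935 -0.1216  0.032 ]
rack .04/.006
[0.4641 0.1355 0.    ]
[0.4655 0.0518 0.    ]
[0.7034 0.0539 0.    ]
[0.7023 0.1371 0.    ]
reel top [ 0.5307 -0.3178  0.054 ]
off top [array([ 0.5259, -0.1467,  0.03  ]), array([ 0.5298, -0.1978,  0.03  ]), array([ 0.5094, -0.1983,  0.03  ]), array([ 0.5045, -0.1484,  0.03  ])]
tabs z .168 [0.6715 0.0944 0.168 ] [0.5531 0.094  0.168 ]
sleeve top [0.5672 0.2781 0.0965] btn [0.4626 0.2823 0.06  ]
```

```bash
cat >> h.py <<'E'
import json
def down(jaw_yaw,tilt=None):
    # tool x down, tool y (jaws) at world yaw
    x=np.array([0,0,-1.]);y=np.array([np.cos(jaw_yaw),np.sin(jaw_yaw),0]);return np.stack([x,y,np.cross(x,y)],1)
def plan(wps,step=45,rstep=.13,s=None,show=True):
    p,R=pose(s or observe()); rows=[]
    for tp,tR in wps:
        tp=np.array(tp,float); tR=R if tR is None else tR
        rv=Ro.from_matrix(R.T@tR).as_rotvec(); L=np.linalg.norm(tp-p)*1000
        n=max(1,int(np.ceil(L/step)),int(np.ceil(np.linalg.norm(rv)/rstep)))
        d=(tp-p)/n
        for k in range(n):
            Rk=R@Ro.from_rotvec(rv*k/n).as_matrix()
            t=Rk.T@d*1000
            rows.append([float(x) for x in t.round(0 if step>5 else 1)]+[float(x) for x in (rv/n).round(3)])
        p,R=tp,tR
    if show: print(len(rows)); print(json.dumps(rows).replace(".0,",",").replace(".0]","]"))
    return rows
E
python3 - <<'E'
from h import *
s=observe(); p,R=pose(s); print(R.round(3))
for y in [0.091,1.662,-1.48]: print(y, Ro.from_matrix(R.T@down(y)).as_rotvec().round(3))
plan([((.30,.52,.30),None),((.50,.30,.30),None),((.52,-.05,.30),None)])
E
```

```text
[[ 0.     0.25   0.968]
 [-0.     0.968 -0.25 ]
 [-1.    -0.     0.   ]]
0.091 [1.227 0.    0.   ]
1.662 [-0.344  0.     0.   ]
-1.48 [ 2.798  0.    -0.   ]
19
[[-14, -12, 40, 0, 0, 0], [-14, -12, 40, 0, 0, 0], [-14, -12, 40, 0, 0, 0], [-14, -12, 40, 0, 0, 0], [0, -23, 36, 0, 0, 0], [0, -23, 36, 0, 0, 0], [0, -23, 36, 0, 0, 0], [0, -23, 36, 0, 0, 0], [0, -23, 36, 0, 0, 0], [0, -23, 36, 0, 0, 0], [0, -23, 36, 0, 0, 0], [0, -42, 13, 0, 0, 0], [0, -42, 13, 0, 0, 0], [0, -42, 13, 0, 0, 0], [0, -42, 13, 0, 0, 0], [0, -42, 13, 0, 0, 0], [0, -42, 13, 0, 0, 0], [0, -42, 13, 0, 0, 0], [0, -42, 13, 0, 0, 0]]
```

Emit:
jog_arm(commands=[[-14,-12,40,0,0,0],[-14,-12,40,0,0,0],[-14,-12,40,0,0,0],[-14,-12,40,0,0,0],[0,-23,36,0,0,0],[0,-23,36,0,0,0],[0,-23,36,0,0,0],[0,-23,36,0,0,0],[0,-23,36,0,0,0],[0,-23,36,0,0,0],[0,-23,36,0,0,0],[0,-42,13,0,0,0],[0,-42,13,0,0,0],[0,-42,13,0,0,0],[0,-42,13,0,0,0],[0,-42,13,0,0,0],[0,-42,13,0,0,0],[0,-42,13,0,0,0],[0,-42,13,0,0,0]], gripper=0, newtons=60)

```text
clock: 3.25
position: [0.5341, -0.0713, 0.2994]
tool_rot: [1.106, 1.567, 0.864]
force: [0.4, -0.3, -0.3]
grip_width: 0.0852
```

Run:
```python
from h import *
s=observe(); print(s["clock"],s["qpos"].round(3),s["position"].round(4)); 
plan([((.50,-.22,.30),down(1.662))])
```

```text
3.25 [-0.139  0.328  0.213  1.769 -0.082  1.051  1.433] [ 0.5341 -0.0713  0.2994]
4
[[-0, -38, 1, -0.083, 0.001, -0.001], [-0, -38, -3, -0.083, 0.001, -0.001], [-0, -38, -6, -0.083, 0.001, -0.001], [-0, -37, -9, -0.083, 0.001, -0.001]]
```

Emit:
jog_arm(commands=[[0,-38,1,-0.083,0,0],[0,-38,-3,-0.083,0,0],[0,-38,-6,-0.083,0,0],[0,-37,-9,-0.083,0,0],[0,0,0,0,0,0]])

```text
clock: 3.75
position: [0.4965, -0.2323, 0.2994]
tool_rot: [0.054, 1.567, 0.151]
force: [-0.7, -0.2, 0.4]
grip_width: 0.0854
```

Run:
```python
from h import *
s=shot("wrist","w1"); print(s["clock"],s["qpos"].round(3),s["position"].round(4),s["force"]);
```

```text
3.75 [ 0.172  0.343  0.209  1.746 -0.082  1.057  2.077] [ 0.4965 -0.2323  0.2994] [-0.65267674 -0.16664572  0.41997188]
```

View pics/w1.png

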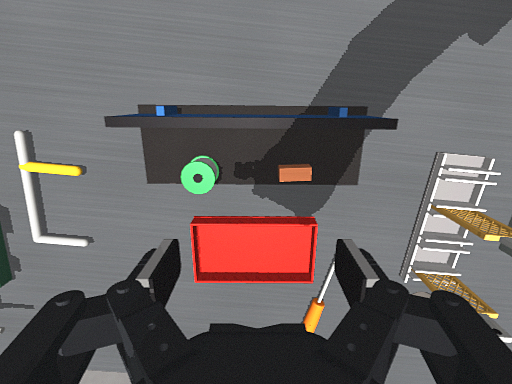

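Run:
```python
from h import *
s=observe()
c=cv2.imread("pics/w1.png")[90:300,90:410]; cv2.imwrite("pics/w1z.png",cv2.resize(c,None,fx=2.5,fy=2.5,interpolation=cv2.INTER_CUBIC))
```

```text
(no output)
```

View pics/w1z.png

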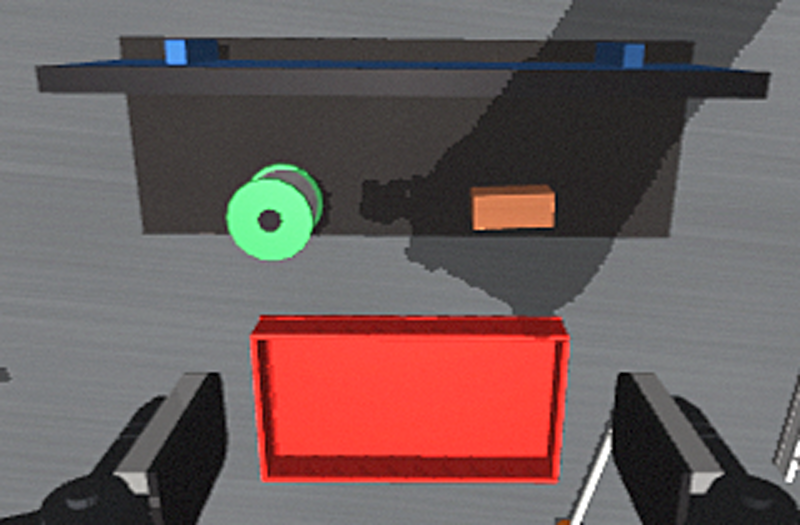

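```bash
cat >> h.py <<'E'
SO=np.array([.446,-.2465]);SY=.091
def st(x,y,z,O=None,yaw=None):
    O=SO if O is None else O; yaw=SY if yaw is None else yaw
    c,s=np.cos(yaw),np.sin(yaw); return np.array([O[0]+c*x-s*y,O[1]+s*x+c*y,z])
E
python3 - <<'E'
from h import *
s=observe(); zz=lambda uv:((np.array(uv)-90)*2.5).round()
for pt in [(0,.175,.101),(0,-.175,.101),(-.012,.175,.101),(-.012,-.175,.101),(0,.175,.006),(0,-.175,.006),(.1,.175,.006),(.1,-.175,.006)]:
    print(pt,zz(proj("wrist",st(*pt),s)), ((proj("top",st(*pt))-[140,90])*2.5).round(), proj("scene",st(*pt)).round())
u=lambda a,b:(90+a/2.5,90+b/2.5)
print("mat",hit("wrist",u(143,234),.006,s).round(4),hit("wrist",u(669,237),.006,s).round(4))
print("walltop",[hit("wrist",u(*c),.101,s).round(4) for c in [(38,67),(42,92),(770,72),(767,97)]])
print("matinner",[hit("wrist",u(*c),.006,s).round(4) for c in [(128,93),(687,97)]])
print("reel",hit("wrist",u(270,219),.054,s).round(4))
print("off",[hit("wrist",u(*c),.030,s).round(4) for c in [(473,193),(555,190),(555,227),(475,230)]])
print("tray",[hit("wrist",u(*c),.032,s).round(4) for c in [(252,335),(568,335),(557,481),(262,481)]])
E
```

```text
(0, 0.175, 0.101) [754.  90.] [449. 439.] [183. 162.]
(0, -0.175, 0.101) [27. 86.] [817. 412.] [ 42. 201.]
(-0.012, 0.175, 0.101) [758.  64.] [450. 452.] [181. 160.]
(-0.012, -0.175, 0.101) [23. 60.] [819. 425.] [ 41. 198.]
(0, 0.175, 0.006) [681.  77.] [437. 439.] [186. 190.]
(0, -0.175, 0.006) [113.  74.] [775. 414.] [ 54. 231.]
(0.1, 0.175, 0.006) [661. 232.] [428. 343.] [200. 210.]
(0.1, -0.175, 0.006) [134. 230.] [761. 318.] [ 60. 257.]
mat [ 0.5638 -0.4055  0.006 ] [ 0.5326 -0.0574  0.006 ]
walltop [array([ 0.4523, -0.4149,  0.101 ]), array([ 0.4639, -0.414 ,  0.101 ]), array([ 0.4213, -0.0668,  0.101 ]), array([ 0.4329, -0.0652,  0.101 ])]
matinner [array([ 0.4725, -0.4119,  0.006 ]), array([ 0.4418, -0.0655,  0.006 ])]
reel [ 0.5311 -0.3123  0.054 ]
off [array([ 0.5098, -0.1934,  0.03  ]), array([ 0.5032, -0.1436,  0.03  ]), array([ 0.5265, -0.1398,  0.03  ]), array([ 0.5332, -0.1893,  0.03  ])]
tray [array([ 0.6178, -0.3263,  0.032 ]), array([ 0.5981, -0.1201,  0.032 ]), array([ 0.7112, -0.1092,  0.032 ]), array([ 0.731 , -0.3171,  0.032 ])]
```

```bash
sed -i 's/^SO=.*/SO=np.array([.4485,-.240]);SY=.089/' h.py
python3 - <<'E'
from h import *
plan([((.531,-.3125,.2),down(1.66)),((.531,-.3125,.12),down(1.66))])
E
```

```text
5
[[33, -29, 8, 0.002, 0.001, -0], [33, -29, 9, 0.002, 0.001, -0], [33, -28, 9, 0.002, 0.001, -0], [40, 0, 0, 0, 0, 0], [40, 0, 0, 0, 0, 0]]
```

Emit:
jog_arm(commands=[[33,-29,8,0,0,0],[33,-29,9,0,0,0],[33,-28,9,0,0,0],[40,0,0,0,0,0],[40,0,0,0,0,0],[0,0,0,0,0,0]])

```text
clock: 4.4
position: [0.5385, -0.3099, 0.1158]
tool_rot: [0.212, 1.56, 0.309]
force: [-1.1, 0.1, 0.7]
grip_width: 0.0855
```

Run:
```python
from h import *
s=shot("wrist","w2"); print(s["clock"],s["qpos"].round(3),s["position"].round(4)); 
print(proj("wrist",(.531,-.3125,.054),s))
```

```text
4.4 [ 0.317  0.673  0.17   1.725 -0.166  0.75   2.238] [ 0.5385 -0.3099  0.1158]
[253.21180095 199.13633344]
```

View pics/w2.png

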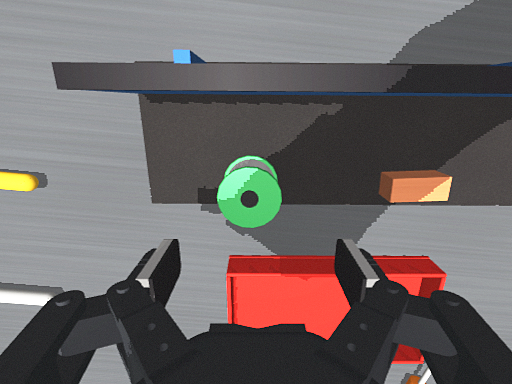

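Run:
```python
from h import *
s=observe(); t=hit("wrist",(249.5,198),.054,s); print(t, [hit("wrist",c,.03,s).round(4) for c in [(392,193),(451,173)]])
plan([((t[0],t[1],.075),down(1.66)),((t[0],t[1],.028),down(1.66))],step=25)
```

```text
[ 0.53277398 -0.3160101   0.054     ] [array([ 0.5252, -0.1928,  0.03  ]), array([ 0.5027, -0.1476,  0.03  ])]
4
[[22, -2, -4, 0.004, 0.007, -0], [22, -2, -4, 0.004, 0.007, -0], [24, 0, 0, 0, 0, 0], [24, 0, 0, 0, 0, 0]]
```

Emit:
jog_arm(commands=[[12,-3,-3,0,0.006,0],[12,-3,-3,0,0.006,0],[10,0,0,0,0,0],[0,0,0,0,0,0]])

```text
clock: 4.85
position: [0.5375, -0.3172, 0.0884]
tool_rot: [-0.374, 1.563, -0.276]
force: [-0.4, -0.2, 0.7]
grip_width: 0.0855
```

Run:
```python
from h import *
plan([((.5328,-.316,.028),down(1.66))],step=25)
```

```text
3
[[20, 1, -2, 0.003, 0.002, 0.001], [20, 1, -2, 0.003, 0.002, 0.001], [20, 1, -2, 0.003, 0.002, 0.001]]
```

Emit:
jog_arm(commands=[[20,0,-4,0,0.003,0],[20,1,-2,0,0.003,0],[18,0,0,0,0,0],[0,0,0,0,0,0]])

```text
clock: 5.25
position: [0.5335, -0.3176, 0.0316]
tool_rot: [-0.769, 1.564, -0.671]
force: [-0.7, -0.2, -0.1]
grip_width: 0.0853
```

Emit:
jog_arm(commands=[[0,0,0,0,0,0],[0,0,0,0,0,0],[0,0,0,0,0,0],[0,0,0,0,0,0],[0,0,0,0,0,0],[0,0,0,0,0,0]], gripper=255, newtons=50)

```text
clock: 5.85
position: [0.5353, -0.3184, 0.0359]
tool_rot: [-0.668, 1.559, -0.571]
force: [0.7, -0.1, -2.8]
grip_width: 0.0479
```

Run:
```python
from h import *
plan([((.535,-.318,.125),down(1.66)),((.669,-.264,.12),down(1.66)),((.669,-.264,.06),down(1.66))],step=35)
```

```text
10
[[-30, -0, 0, 0.003, 0.003, 0.002], [-30, -0, 0, 0.003, 0.003, 0.002], [-30, 0, 0, 0.003, 0.003, 0.002], [1, 8, 28, 0, 0, 0], [1, 8, 28, 0, 0, 0], [1, 8, 28, 0, 0, 0], [1, 8, 28, 0, 0, 0], [1, 8, 28, 0, 0, 0], [30, 0, 0, 0, 0, 0], [30, 0, 0, 0, 0, 0]]
```

Emit:
jog_arm(commands=[[-30,0,0,0.003,0.003,0.002],[-30,0,0,0.003,0.003,0.002],[-30,0,0,0.003,0.003,0.002],[1,8,28,0,0,0],[1,8,28,0,0,0],[1,8,28,0,0,0],[1,8,28,0,0,0],[1,8,28,0,0,0],[0,0,0,0,0,0]])

```text
clock: 6.75
position: [0.674, -0.2641, 0.1243]
tool_rot: [3.127, 1.569, -3.07]
force: [0.2, 1.3, -3.4]
grip_width: 0.0477
```

Run:
```python
from h import *
s=shot("wrist","w3"); print(s["qpos"].round(3),s["grip_width"])
plan([((.669,-.264,.04),down(1.66))],step=30)
```

```text
[ 0.181  0.815  0.194  1.402 -0.174  0.942  2.074] 0.04770659622841753
3
[[28, 1, -1, -0.002, -0.001, 0], [28, 1, -1, -0.002, -0.001, 0], [28, 1, -1, -0.002, -0.001, 0]]
```

View pics/w3.png

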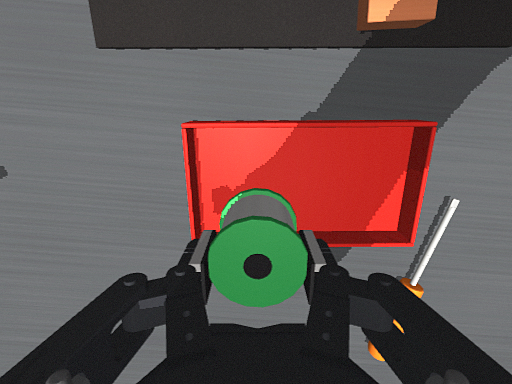

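Run:
```python
from h import *
s=observe()
print([hit("wrist",c,.032,s).round(4) for c in [(184,123),(437,123),(414,245),(196,245)]])
```

```text
[array([ 0.6138, -0.3295,  0.032 ]), array([ 0.5965, -0.1238,  0.032 ]), array([ 0.7079, -0.1133,  0.032 ]), array([ 0.7253, -0.3181,  0.032 ])]
```

Emit:
jog_arm(commands=[[28,1,-4,0,0,0],[28,0,-3,0,0,0],[24,0,-1,0,0,0],[0,0,0,0,0,0]])

```text
clock: 7.2
position: [0.6615, -0.2675, 0.0426]
tool_rot: [-2.554, 1.567, -2.472]
force: [0.3, 0.6, -3.7]
grip_width: 0.0473
```

Emit:
jog_arm(commands=[[0,0,0,0,0,0],[0,0,0,0,0,0],[0,0,0,0,0,0],[0,0,0,0,0,0]], gripper=75)

```text
clock: 7.6
position: [0.6626, -0.2696, 0.0476]
tool_rot: [-1.399, 1.566, -1.318]
force: [-0.8, -0.1, 0.6]
grip_width: 0.0606
```

Run:
```python
from h import *
plan([((.662,-.269,.14),None),((.518,-.17,.14),down(.085))],step=40)
```

```text
16
[[-31, 0, -0, 0, 0, 0], [-31, 0, -0, 0, 0, 0], [-31, 0, -0, 0, 0, 0], [-0, 8, -10, 0.121, 0, 0], [-0, 7, -11, 0.121, 0, 0], [-0, 6, -12, 0.121, 0, 0], [-0, 4, -13, 0.121, 0, 0], [-0, 3, -13, 0.121, 0, 0], [-0, 1, -13, 0.121, 0, 0], [-0, -1, -13, 0.121, 0, 0], [-0, -2, -13, 0.121, 0, 0], [-0, -4, -13, 0.121, 0, 0], [-0, -5, -12, 0.121, 0, 0], [-0, -7, -12, 0.121, 0, 0], [-0, -8, -11, 0.121, 0, 0], [-0, -9, -10, 0.121, 0, 0]]
```

Emit:
jog_arm(commands=[[-31,0,0,0,0,0],[-31,0,0,0,0,0],[-31,0,0,0,0,0],[0,8,-10,0.121,0,0],[0,7,-11,0.121,0,0],[0,6,-12,0.121,0,0],[0,4,-13,0.121,0,0],[0,3,-13,0.121,0,0],[0,1,-13,0.121,0,0],[0,-1,-13,0.121,0,0],[0,-2,-13,0.121,0,0],[0,-4,-13,0.121,0,0],[0,-5,-12,0.121,0,0],[0,-7,-12,0.121,0,0],[0,-8,-11,0.121,0,0],[0,-9,-10,0.121,0,0],[0,0,0,0,0,0]])

```text
clock: 9.3
position: [0.5234, -0.1637, 0.1561]
tool_rot: [1.36, 1.546, -0.196]
force: [0.5, -0.5, -0.8]
grip_width: 0.0603
```

Run:
```python
from h import *
s=shot("wrist","w4"); print(s["qpos"].round(3),s["position"].round(4),s["clock"])
shot("top","t4",(280,130,480,290),4)
```

```text
[-0.265  0.6    0.655  1.927 -0.525  0.763  0.702] [ 0.5234 -0.1637  0.1561] 9.3
```

View pics/w4.png

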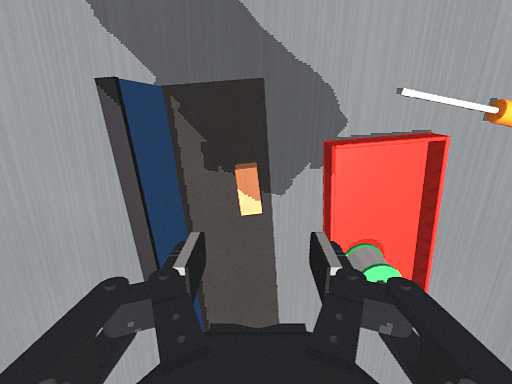

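View pics/t4.png

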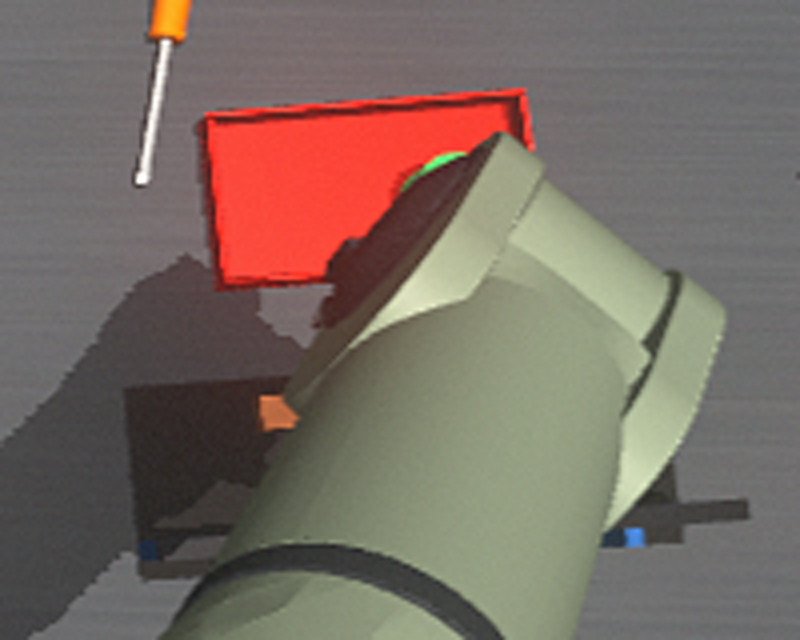

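Run:
```python
from h import *
s=observe(); 
c=cv2.imread("pics/w4.png")[130:250,190:310]; cv2.imwrite("pics/w4z.png",cv2.resize(c,None,fx=5,fy=5,interpolation=cv2.INTER_CUBIC))
for z in (.03,): print([hit("wrist",c,z,s).round(4) for c in [(236,168),(256,165),(262,213),(241,216)]])
```

```text
[array([ 0.5063, -0.1472,  0.03  ]), array([ 0.526 , -0.1439,  0.03  ]), array([ 0.5332, -0.1951,  0.03  ]), array([ 0.5113, -0.1987,  0.03  ])]
```

View pics/w4z.png

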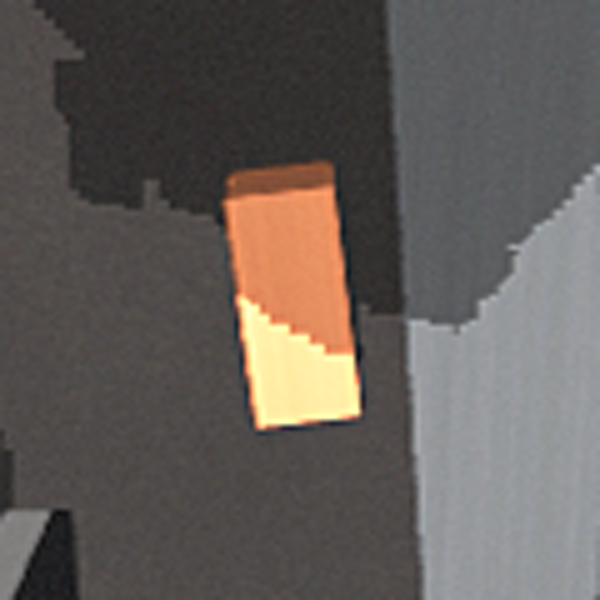

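Run:
```python
from h import *
s=observe()
print([hit("wrist",c,.03,s).round(4) for c in [(235.2,170),(256.6,167.4),(262,212.6),(241.4,216)]])
plan([((.5197,-.172,.08),down(.12)),((.5197,-.172,.022),down(.12))],step=30)
```

```text
[array([ 0.5055, -0.1492,  0.03  ]), array([ 0.5266, -0.1463,  0.03  ]), array([ 0.5332, -0.1946,  0.03  ]), array([ 0.5117, -0.1987,  0.03  ])]
5
[[25, -2, 2, -0.033, 0.003, -0.008], [25, -2, 2, -0.033, 0.003, -0.008], [25, -2, 2, -0.033, 0.003, -0.008], [29, 0, 0, 0, 0, 0], [29, 0, 0, 0, 0, 0]]
```

Emit:
jog_arm(commands=[[25,-2,2,-0.033,0.003,-0.008],[25,-2,2,-0.033,0.003,-0.008],[20,-2,2,-0.033,0.003,-0.008],[0,0,0,0,0,0]])

```text
clock: 9.8
position: [0.5241, -0.1732, 0.0857]
tool_rot: [1.706, 1.564, 0.272]
force: [-1.1, 0.1, -0.5]
grip_width: 0.0603
```

Run:
```python
from h import *
s=shot("wrist","w5"); print(s["position"].round(4))
plan([((.5197,-.172,.022),down(.12))],step=25)
```

```text
[ 0.5241 -0.1732  0.0857]
3
[[22, -2, -1, 0.005, -0, -0.003], [22, -2, -1, 0.005, -0, -0.003], [22, -2, -1, 0.005, -0, -0.003]]
```

View pics/w5.png

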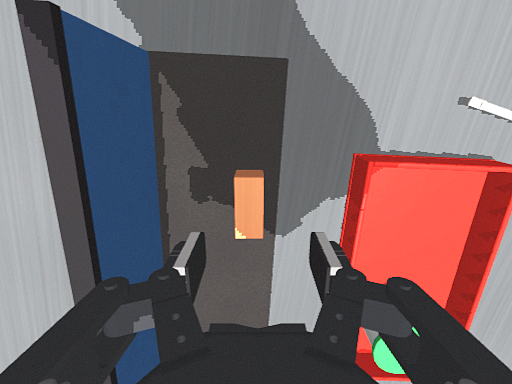

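Emit:
jog_arm(commands=[[22,-3,-1,0,0,-0.003],[22,-2,-1,0,0,-0.003],[20,0,0,0,0,0],[0,0,0,0,0,0]])

```text
clock: 10.25
position: [0.5241, -0.1738, 0.0261]
tool_rot: [1.341, 1.56, -0.094]
force: [-0.3, 0.4, 0.8]
grip_width: 0.0602
```

Emit:
jog_arm(commands=[[0,0,0,0,0,0],[0,0,0,0,0,0],[0,0,0,0,0,0],[0,0,0,0,0,0],[0,0,0,0,0,0],[0,0,0,0,0,0]], gripper=255, newtons=50)

```text
clock: 10.85
position: [0.5269, -0.1746, 0.0314]
tool_rot: [1.31, 1.554, -0.124]
force: [-0.6, 0.3, -2.1]
grip_width: 0.0207
```

Run:
```python
from h import *
s=observe(); print(s["position"])
plan([((.52,-.172,.115),None),((.653,-.165,.12),down(.12))],step=30)
```

```text
[ 0.52687713 -0.17455766  0.03140229]
8
[[-28, -2, -1, 0, 0, 0], [-28, -2, -1, 0, 0, 0], [-28, -2, -1, 0, 0, 0], [-1, 27, 2, 0.003, 0.001, -0.003], [-1, 27, 2, 0.003, 0.001, -0.003], [-1, 27, 2, 0.003, 0.001, -0.003], [-1, 27, 2, 0.003, 0.001, -0.003], [-1, 27, 2, 0.003, 0.001, -0.003]]
```

Emit:
jog_arm(commands=[[-28,-2,-1,0,0,0],[-28,-2,-1,0,0,0],[-28,-2,-1,0,0,0],[-1,27,2,0,0,-0.003],[-1,27,2,0,0,-0.003],[-1,27,2,0,0,-0.003],[-1,27,2,0,0,-0.003],[-1,23,2,0,0,-0.003],[1,0,0,0,0,0]])

```text
clock: 11.75
position: [0.6534, -0.1631, 0.1243]
tool_rot: [-0.391, 1.568, -1.826]
force: [-1.5, 0.1, -2.9]
grip_width: 0.0206
```

Run:
```python
from h import *
s=shot("wrist","w6"); print(s["position"],s["qpos"].round(2))
plan([((.656,-.166,.032),down(.12))],step=30)
```

```text
[ 0.65343801 -0.16307222  0.12425623] [-0.2   0.82  0.59  1.58 -0.53  0.91  0.72]
4
[[23, 1, 1, 0.004, 0.001, 0.001], [23, 1, 1, 0.004, 0.001, 0.001], [23, 1, 1, 0.004, 0.001, 0.001], [23, 1, 1, 0.004, 0.001, 0.001]]
```

View pics/w6.png

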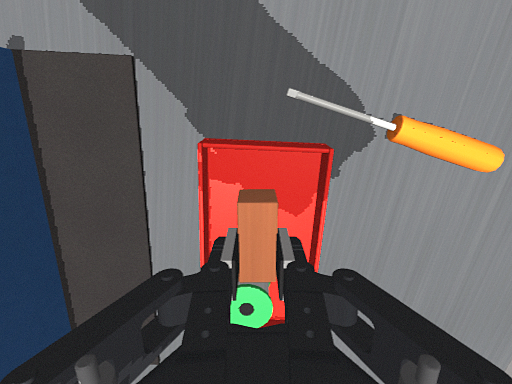

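Emit:
jog_arm(commands=[[23,1,0,0,0,0],[23,1,0,0,0,0],[23,1,0,0,0,0],[18,0,0,0,0,0],[1,0,0,0,0,0]])

```text
clock: 12.3
position: [0.652, -0.1641, 0.0331]
tool_rot: [-0.958, 1.566, -2.396]
force: [-1.0, 0.4, -1.4]
grip_width: 0.0206
```

Emit:
jog_arm(commands=[[1,0,0,0,0,0],[1,0,0,0,0,0],[1,0,0,0,0,0]], gripper=130)

```text
clock: 12.6
position: [0.6525, -0.1649, 0.0323]
tool_rot: [-0.447, 1.567, -1.885]
force: [0.3, 0.6, 0.5]
grip_width: 0.042
```

Run:
```python
from h import *
s=observe(); print(s["position"],s["qpos"].round(2))
plan([((.653,-.165,.15),down(.12)),((.60,.03,.28),down(0.03))],step=45)
```

```text
[ 0.65247839 -0.1649198   0.03228213] [-0.15  0.93  0.52  1.61 -0.6   0.77  0.76]
9
[[-39, 0, 0, 0.004, 0.001, 0.001], [-39, 0, 0, 0.004, 0.001, 0.001], [-39, 0, 0, 0.004, 0.001, 0.001], [-22, -5, -33, 0.015, 0, 0], [-22, -5, -33, 0.015, 0, 0], [-22, -6, -33, 0.015, 0, 0], [-22, -6, -33, 0.015, 0, 0], [-22, -7, -33, 0.015, 0, 0], [-22, -7, -33, 0.015, 0, 0]]
```

Emit:
jog_arm(commands=[[-39,0,0,0.004,0.001,0.001],[-39,0,0,0.004,0.001,0.001],[-39,0,0,0.004,0.001,0.001],[-22,-5,-33,0.015,0,0],[-22,-5,-33,0.015,0,0],[-22,-6,-33,0.015,0,0],[-22,-6,-33,0.015,0,0],[-22,-7,-33,0.015,0,0],[-22,-7,-33,0.015,0,0],[1,0,0,0,0,0]])

```text
clock: 13.6
position: [0.5989, 0.0352, 0.2971]
tool_rot: [1.81, 1.558, 0.262]
force: [0.4, 0.5, 0.3]
grip_width: 0.0421
```

Run:
```python
from h import *
s=shot("wrist","w7"); print(s["position"],s["qpos"].round(2),s["clock"])
shot("top","t7",(280,130,480,290),4)
for P in [(.6715,.0944,.168),(.5531,.094,.168)]: print(proj("wrist",P,s))
```

```text
[0.59890186 0.03522638 0.29711279] [-0.67  0.53  0.78  1.64 -0.41  1.13  0.24] 13.6
[332.88182591 127.77674015]
[209.0357903  125.44923656]
```

View pics/w7.png

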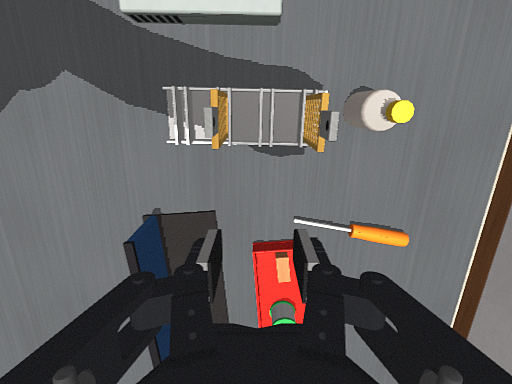

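View pics/t7.png

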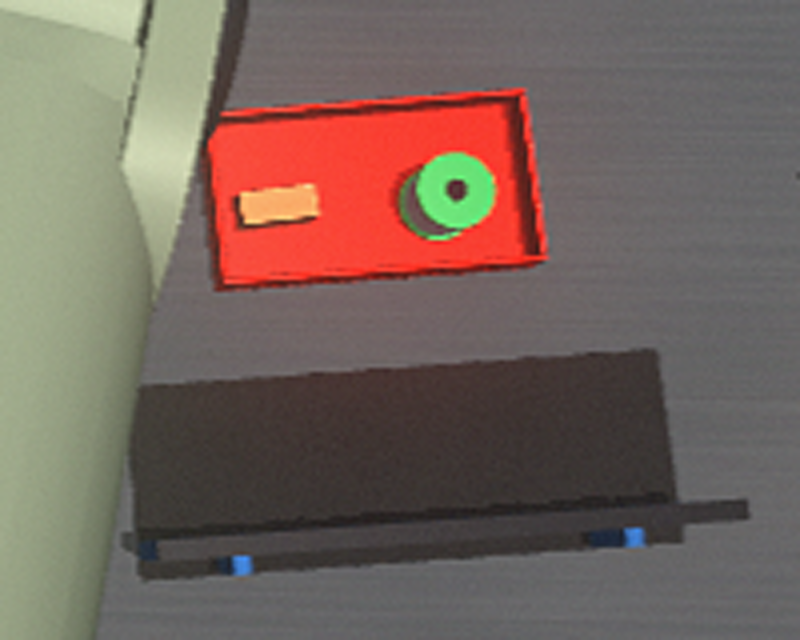

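Run:
```python
from h import *
c=cv2.imread("pics/w7.png")[70:170,160:350]; cv2.imwrite("pics/w7z.png",cv2.resize(c,None,fx=4,fy=4,interpolation=cv2.INTER_CUBIC))
```

```text
(no output)
```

View pics/w7z.png

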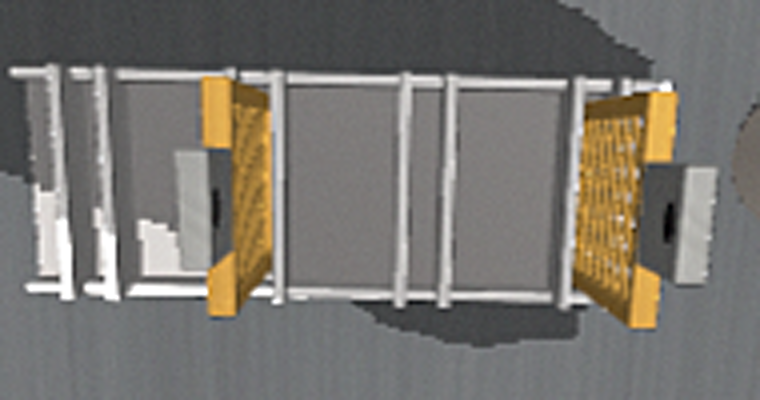

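Run:
```python
from h import *
s=observe(); u=lambda a,b:(160+a/4,70+b/4)
for q in [[(176,152),(210,150),(214,268),(181,271)],[(681,168),(717,167),(712,285),(675,286)]]:
    P=np.array([hit("wrist",u(*c),.168,s) for c in q]); m=P.mean(0); d=(P[0]+P[1]-P[2]-P[3])/2
    print(P.round(4).tolist(),m.round(4),np.linalg.norm(d),np.arctan2(-d[0],d[1]))
for a in [(55,66),(105,70),(230,72),(277,72),(405,73),(452,75),(578,78),(625,80)]:
  print(hit("wrist",u(*a),.04,s).round(4))
for a in [(68,297),(112,297),(278,302),(402,305),(443,305),(566,307)]:
  print(hit("wrist",u(*a),.04,s).round(4))
```

```text
[[0.5489, 0.1058, 0.168], [0.5568, 0.1063, 0.168], [0.5569, 0.0794, 0.168], [0.549, 0.0785, 0.168]] [0.5529 0.0925 0.168 ] 0.02709642127663311 0.0033584254699136487
[[0.6664, 0.1045, 0.168], [0.6748, 0.1048, 0.168], [0.6767, 0.0775, 0.168], [0.6677, 0.0771, 0.168]] [0.6714 0.091  0.168 ] 0.027371664620296797 0.05986501080293203
[0.4863 0.1303 0.04  ]
[0.5031 0.1294 0.04  ]
[0.5452 0.1296 0.04  ]
[0.5611 0.1299 0.04  ]
[0.6044 0.1305 0.04  ]
[0.6204 0.1302 0.04  ]
[0.6633 0.1301 0.04  ]
[0.6793 0.1298 0.04  ]
[0.4851 0.0527 0.04  ]
[0.5009 0.0529 0.04  ]
[0.5605 0.0522 0.04  ]
[0.6053 0.052  0.04  ]
[0.6201 0.0522 0.04  ]
[0.6647 0.0523 0.04  ]
```

Run:
```python
from h import *
s=dict(position=[.5241,-.1732,.0857],tool_rot=[1.706,1.564,.272])
for uv,z in [((288,60),.006),((279,190),.006),((60,10),.101),((80,160),.101),((149,52),.006),((160,230),.006)]:
    X=hit("wrist",uv,z,s); d=X[:2]-SO; c,sn=np.cos(SY),np.sin(SY); print(uv,X.round(4),"station",(c*d[0]+sn*d[1]).round(4),(-sn*d[0]+c*d[1]).round(4))
s=dict(position=[.5234,-.1637,.1561],tool_rot=[1.36,1.546,-.196])
print()
for uv,z in [((264,79),.006),((278,322),.006),((120,79),.101),((150,220),.101),((162,87),.006)]:
    X=hit("wrist",uv,z,s); d=X[:2]-SO; c,sn=np.cos(SY),np.sin(SY); print(uv,X.round(4),"station",(c*d[0]+sn*d[1]).round(4),(-sn*d[0]+c*d[1]).round(4))
plan([((.5529,.091,.21),down(0)),((.5529,.091,.141),down(0))],step=35)
```

```text
(288, 60) [ 0.5316 -0.0619  0.006 ] station 0.0986 0.17
(279, 190) [ 0.5409 -0.16    0.006 ] station 0.0992 0.0715
(60, 10) [ 0.435  -0.0715  0.101 ] station 0.0015 0.169
(80, 160) [ 0.4388 -0.1287  0.101 ] station 0.0002 0.1117
(149, 52) [ 0.4325 -0.0704  0.006 ] station -0.0008 0.1704
(160, 230) [ 0.4439 -0.21    0.006 ] station -0.0019 0.0303

(264, 79) [ 0.532  -0.0623  0.006 ] station 0.099 0.1696
(278, 322) [ 0.5573 -0.3608  0.006 ] station 0.0976 -0.13
(120, 79) [ 0.4354 -0.0709  0.101 ] station 0.002 0.1695
(150, 220) [ 0.4436 -0.1695  0.101 ] station 0.0014 0.0706
(162, 87) [ 0.4325 -0.0711  0.006 ] station -0.001 0.1696
6
[[21, -11, -15, 0.005, -0, -0.002], [21, -11, -15, 0.005, -0, -0.002], [21, -11, -15, 0.005, -0, -0.002], [21, -11, -15, 0.005, -0, -0.002], [34, 0, 0, 0, 0, 0], [34, 0, 0, 0, 0, 0]]
```

Emit:
jog_arm(commands=[[21,-11,-15,0.005,0,-0.002],[21,-11,-15,0.005,0,-0.002],[21,-11,-15,0.005,0,-0.002],[18,-9,-12,0.005,0,-0.002],[1,0,0,0,0,0]])

```text
clock: 14.2
position: [0.5556, 0.0823, 0.2099]
tool_rot: [1.141, 1.568, -0.439]
force: [0.1, -0.8, 0.1]
grip_width: 0.042
```

```bash
sed -i 's/^SO=.*/SO=np.array([.448,-.2448]);SY=.089/' h.py
python3 - <<'E'
from h import *
s=shot("wrist","w8"); print(s["position"],s["qpos"].round(2),s["clock"])
print(proj("wrist",(.5529,.0925,.168),s))
plan([((.5529,.0925,.141),down(0))],step=20)
E
```

```text
[0.55557935 0.08227853 0.20985018] [-0.76  0.57  0.74  1.83 -0.47  0.92  0.18] 14.2
[253.41725313 207.48590529]
4
[[17, -1, -3, -0.003, 0, -0.001], [17, -1, -3, -0.003, 0, -0.001], [17, -1, -3, -0.003, 0, -0.001], [17, -1, -3, -0.003, 0, -0.001]]
```

View pics/w8.png

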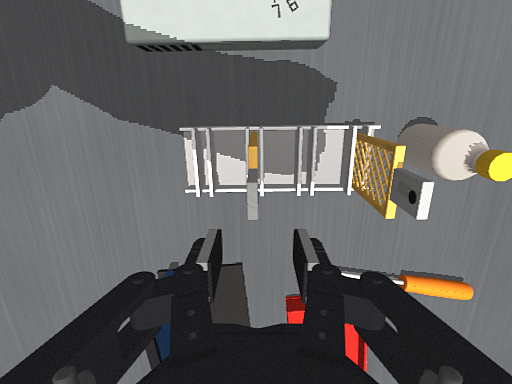

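Run:
```python
from h import *
s=observe()
print([hit("wrist",(252.5,v),.168,s).round(4) for v in (182,200.5,219)])
plan([((.5525,.095,.141),down(0))],step=20)
```

```text
[array([0.5536, 0.1096, 0.168 ]), array([0.5534, 0.0962, 0.168 ]), array([0.5531, 0.0822, 0.168 ])]
4
[[17, -1, -3, -0.003, 0, -0.001], [17, -1, -3, -0.003, 0, -0.001], [17, -1, -3, -0.003, 0, -0.001], [17, -1, -3, -0.003, 0, -0.001]]
```

Emit:
jog_arm(commands=[[6,-1,-6,0,0,0],[17,-1,-4,0,0,0],[17,0,-2,0,0,0],[17,0,-1,0,0,0],[12,0,0,0,0,0],[1,0,0,0,0,0]])

```text
clock: 14.85
position: [0.5599, 0.0897, 0.1414]
tool_rot: [1.463, 1.559, -0.125]
force: [-0.2, 0.6, 0.7]
grip_width: 0.0421
```

Run:
```python
from h import *
s=shot("wrist","w9"); print(s["position"],s["qpos"].round(2),s["clock"])
plan([((.5533,.0955,.141),down(0))],step=20)
```

```text
[0.55993251 0.08970799 0.14144221] [-0.72  0.66  0.66  1.88 -0.56  0.78  0.23] 14.85
1
[[1, -7, -6, -0.017, 0.001, -0.012]]
```

View pics/w9.png

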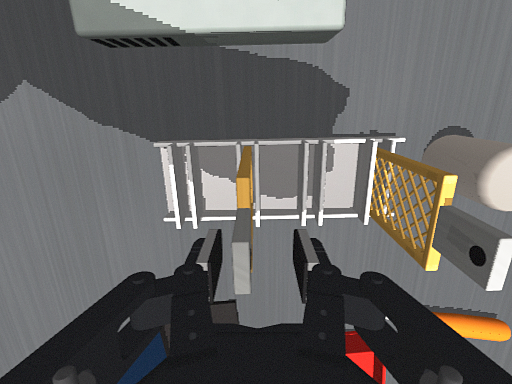

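Emit:
jog_arm(commands=[[1,-5,-4,-0.017,0,-0.012],[1,-3,-3,0,0,0],[1,0,0,0,0,0]])

```text
clock: 15.2
position: [0.5526, 0.0969, 0.1406]
tool_rot: [1.181, 1.569, -0.388]
force: [0.6, 0.5, 0.4]
grip_width: 0.0418
```

Emit:
jog_arm(commands=[[1,0,0,0,0,0],[1,0,0,0,0,0],[1,0,0,0,0,0],[1,0,0,0,0,0],[1,0,0,0,0,0]], gripper=255, newtons=70)

```text
clock: 15.7
position: [0.5536, 0.0973, 0.1388]
tool_rot: [2.071, 1.566, 0.502]
force: [-7.1, 0.3, 24.3]
grip_width: 0.007
```

Run:
```python
from h import *
s=observe(); p,R=pose(s); print(p,R.round(3),s["force"],s["moment"])
```

```text
[0.55359947 0.09729166 0.13884467] [[ 0.004  1.     0.002]
 [ 0.002  0.002 -1.   ]
 [-1.     0.004 -0.002]] [-7.07335335  0.32495267 24.3417728 ] [-1.34446247e-01  2.57063969e+00 -8.85354981e-04]
```

```bash
cat >> h.py <<'E'
def lean(deg,h,y,dx=0,dz=0):
    a=np.radians(deg); s,c=np.sin(a),np.cos(a); xb=.095*np.tan(a)
    X=np.array([xb+.004*c-h*s+dx, y, .006+.004*s+h*c+dz]); Rs=np.array([[s,c,0],[0,0,-1],[-c,s,0]])
    return st(*X), Ro.from_euler("z",SY).as_matrix()@Rs
def rel():
    # tool pose in station frame
    s=observe(); p,R=pose(s); Z=Ro.from_euler("z",SY).as_matrix()
    q=Z.T@(p-np.r_[SO,0]); Rr=Z.T@R; fs=Z.T@np.array(s["force"])
    tilt=np.degrees(np.arctan2(Rr[0,0],-Rr[2,0])); 
    return s,q,Rr,tilt,fs
E
python3 - <<'E'
from h import *
print(lean(15,.1328,-.08))
P,R=lean(15,.1328,-.08,.012,.025)
plan([((.5535,.097,.26),down(0)),(st(.03,-.02,.27),Ro.from_rotvec([0,0,SY]).as_matrix()@down(0)),((P[0],P[1],.26),R)],step=38)
E
```

```text
(array([ 0.45007831, -0.32493243,  0.13531023]), array([[ 0.25779467,  0.9621028 ,  0.08888255],
       [ 0.0230045 ,  0.08585395, -0.99604211],
       [-0.96592583,  0.25881905,  0.        ]]))
17
[[-30, 0, 0, 0, -0.001, -0.001], [-30, 0, 0, 0, -0.001, -0.001], [-30, 0, 0, 0, -0.001, -0.001], [-30, 0, 0, 0, -0.001, -0.001], [-1, -7, 36, -0.009, 0, 0], [-1, -8, 36, -0.009, 0, 0], [-1, -8, 36, -0.009, 0, 0], [-1, -8, 36, -0.009, 0, 0], [-1, -9, 36, -0.009, 0, 0], [-1, -9, 36, -0.009, 0, 0], [-1, -9, 35, -0.009, 0, 0], [-1, -10, 35, -0.009, 0, 0], [-1, -10, 35, -0.009, 0, 0], [-1, -10, 35, -0.009, 0, 0], [3, -8, 20, -0, 0, 0.087], [3, -8, 20, -0, 0, 0.087], [2, -8, 20, -0, 0, 0.087]]
```

Emit:
jog_arm(commands=[[-30,0,0,0,0,0],[-30,0,0,0,0,0],[-30,0,0,0,0,0],[-30,0,0,0,0,0],[0,0,0,0,0,0]])

```text
clock: 16.2
position: [0.5523, 0.0961, 0.2624]
tool_rot: [2.225, 1.569, 0.654]
force: [1.4, 0.3, -2.5]
grip_width: 0.0079
```

Run:
```python
from h import *
s=shot("wrist","w10"); print(s["position"],s["force"],s["grip_width"])
P,R=lean(15,.1328,-.08,.012,.025)
plan([(st(.03,-.02,.26),Ro.from_rotvec([0,0,SY]).as_matrix()@down(0)),((P[0],P[1],.26),R)],step=38)
```

```text
[0.55232136 0.09606826 0.26240166] [ 1.39170238  0.31529913 -2.52306551] 0.00787438955193481
13
[[0, -7, 36, -0.009, -0, 0], [0, -8, 36, -0.009, -0, 0], [0, -8, 36, -0.009, -0, 0], [0, -8, 36, -0.009, -0, 0], [0, -8, 36, -0.009, -0, 0], [0, -9, 35, -0.009, -0, 0], [0, -9, 35, -0.009, -0, 0], [0, -9, 35, -0.009, -0, 0], [0, -10, 35, -0.009, -0, 0], [0, -10, 35, -0.009, -0, 0], [0, -8, 20, -0, 0, 0.087], [-1, -8, 20, -0, 0, 0.087], [-1, -8, 20, -0, 0, 0.087]]
```

View pics/w10.png

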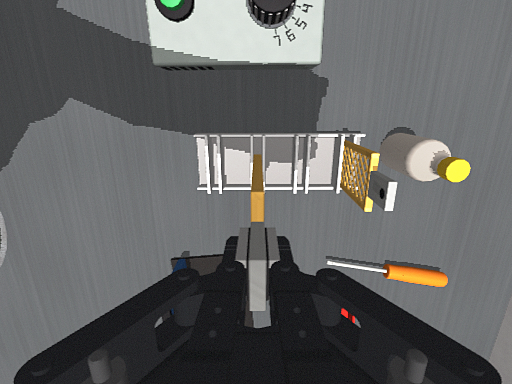

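Emit:
jog_arm(commands=[[0,-7,36,-0.009,0,0],[0,-8,36,-0.009,0,0],[0,-8,36,-0.009,0,0],[0,-8,36,-0.009,0,0],[0,-8,36,-0.009,0,0],[0,-9,35,-0.009,0,0],[0,-9,35,-0.009,0,0],[0,-9,35,-0.009,0,0],[0,-10,35,-0.009,0,0],[0,-10,35,-0.009,0,0],[0,-8,20,0,0,0.087],[-1,-8,20,0,0,0.087],[-1,-8,20,0,0,0.087],[0,0,0,0,0,0]])

```text
clock: 17.65
position: [0.4531, -0.3372, 0.2437]
tool_rot: [1.578, 1.322, 0.104]
force: [-0.4, 0.3, -2.7]
grip_width: 0.0076
```

Run:
```python
from h import *
s,q,Rr,t,fs=rel(); print(q,t,fs,s["qpos"].round(2)); print(Rr.round(3))
P,R=lean(15,.1328,-.08,.008,.012); print(P)
plan([(P,R)],step=25)
```

```text
[-0.00317255 -0.09246313  0.24367257] 14.236967164717138 [-0.32639583  0.3519719  -2.72858304] [ 0.15  0.41  0.64  1.93 -0.62  0.79  1.24]
[[ 0.246  0.969  0.009]
 [ 0.004  0.008 -1.   ]
 [-0.969  0.246 -0.002]]
[ 0.45804664 -0.32422137  0.14731023]
4
[[24, -4, -3, 0.002, -0.001, 0.003], [24, -5, -3, 0.002, -0.001, 0.003], [24, -5, -3, 0.002, -0.001, 0.003], [24, -5, -3, 0.002, -0.001, 0.003]]
```

Emit:
jog_arm(commands=[[24,-3,0,0.002,0,0.003],[24,-5,0,0.002,0,0.003],[20,-5,0,0.002,0,0.003],[14,-4,0,0,0,0.003],[0,0,0,0,0,0]])

```text
clock: 18.15
position: [0.4535, -0.3357, 0.152]
tool_rot: [1.602, 1.317, 0.117]
force: [0.6, -0.2, -2.6]
grip_width: 0.0075
```

Run:
```python
from h import *
s,q,Rr,t,fs=rel(); print(q,t,fs,s["qpos"].round(2))
shot("wrist","w11"); shot("scene","s11",(20,100,260,310),3)
P,R=lean(15,.1328,-.09,.002,.002); print(P)
plan([(P,R)],step=12)
```

```text
[-0.00257605 -0.09099049  0.15203646] 14.523715374474865 [ 0.58211896 -0.29208427 -2.60190505] [ 0.26  0.54  0.49  2.01 -0.8   0.61  1.42]
[ 0.45295922 -0.33471509  0.13731023]
2
[[8, -3, -1, -0.002, -0.003, 0.003], [8, -3, -1, -0.002, -0.003, 0.003]]
```

View pics/s11.png

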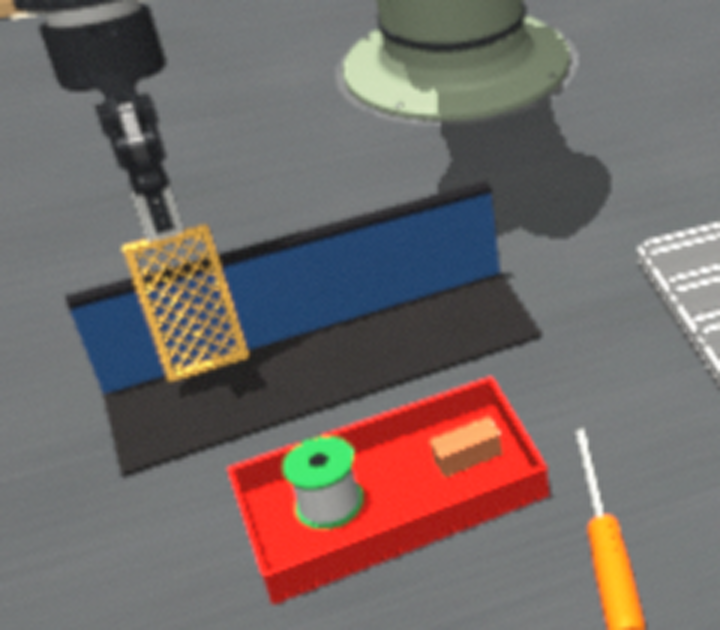

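View pics/w11.png

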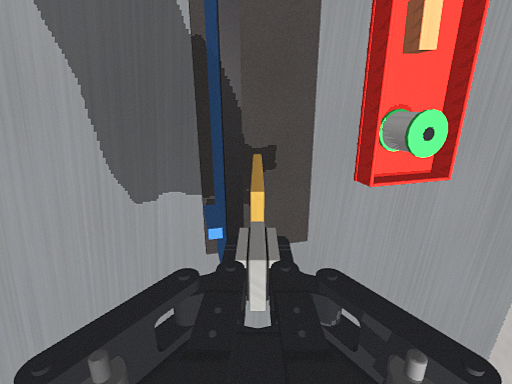

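Panel hangs over the mat, tilted, foot about 15 mm up, in front of the wall. Lowering in small steps, with contact watched in the force.

Emit:
jog_arm(commands=[[6,-1,-1,0,0,0.004],[5,-1,0,0,0,0.004],[3,-0.5,0,0,0,0],[1,0,0,0,0,0]])

```text
clock: 18.65
position: [0.4569, -0.3351, 0.1396]
tool_rot: [1.587, 1.305, 0.104]
force: [-0.4, 0.4, -1.4]
grip_width: 0.0073
```

Run:
```python
from h import *
s,q,Rr,t,fs=rel(); print(q,t,fs,s["grip_width"])
P,R=lean(15,.1328,-.09,0,0); Z=Ro.from_euler("z",SY).as_matrix(); print(Z.T@(P-np.r_[SO,0]))
plan([(P,R)],step=5)
```

```text
[ 0.00082479 -0.09078209  0.13962869] 15.252362760205987 [-0.38908155  0.39882774 -1.41515543] 0.007265988109432804
[-0.00505229 -0.09        0.13531023]
2
[[1.3, -3.4, -0.4, -0.001, -0.002, -0.002], [1.3, -3.4, -0.4, -0.001, -0.002, -0.002]]
```

Emit:
jog_arm(commands=[[0.8,-3,0,0,0,0],[1,-1.5,0,0,0,0],[1.5,-0.5,0,0,0,0],[1.5,-0.5,0,0,0,0]])

```text
clock: 19.05
position: [0.453, -0.3363, 0.1348]
tool_rot: [1.583, 1.302, 0.099]
force: [-16.3, 7.2, 47.7]
grip_width: 0.0071
```

Run:
```python
from h import *
s,q,Rr,t,fs=rel(); print(q,t,fs,s["grip_width"])
```

```text
[-0.00316802 -0.09158852  0.13476508] 15.387674061403764 [-15.58908935   8.60814579  47.74394516] 0.007147652648719299
```

Emit:
jog_arm(commands=[[-2.5,0,0,0,0,0],[0,-1.5,0,0,0,0],[0.5,-1,0,0,0,0]])

```text
clock: 19.35
position: [0.4501, -0.3369, 0.1366]
tool_rot: [1.58, 1.301, 0.096]
force: [2.4, 0.6, -1.2]
grip_width: 0.0073
```

Run:
```python
from h import *
s,q,Rr,t,fs=rel(); print(q,t,fs,s["grip_width"])
a=np.radians(t); xb=q[0]+.1328*np.sin(a)-.004*np.cos(a); print("xb",xb,"gap",xb-.095*np.tan(a))
```

```text
[-0.00606402 -0.09193159  0.13655546] 15.454125752173159 [ 2.43787239  0.43454409 -1.18071558] 0.007268277798681104
xb 0.0254673872318524 gap -0.0007965503624863639
```

Emit:
jog_arm(commands=[[1.5,0.3,0,0,0,0],[1,0.2,0,0,0,0]])

```text
clock: 19.55
position: [0.4513, -0.3373, 0.1348]
tool_rot: [1.578, 1.3, 0.094]
force: [-15.4, 4.5, 39.9]
grip_width: 0.0072
```

Emit:
jog_arm(commands=[[0.5,0,0,0,0,0],[0.5,0,0,0,0,0],[0.5,0,0,0,0,0],[0.5,0,0,0,0,0]], gripper=150)

```text
clock: 19.95
position: [0.4522, -0.3375, 0.1326]
tool_rot: [1.577, 1.3, 0.093]
force: [0.1, 0.8, -0.2]
grip_width: 0.0349
```

Run:
```python
from h import *
s,q,Rr,t,fs=rel(); print(q,t,fs,s["grip_width"])
shot("wrist","w12"); shot("scene","s12",(20,100,260,310),3)
```

```text
[-0.00407527 -0.09266335  0.13260458] 15.534449139712455 [ 0.22087367  0.78770568 -0.17857269] 0.03492334350613892
```

View pics/w12.png

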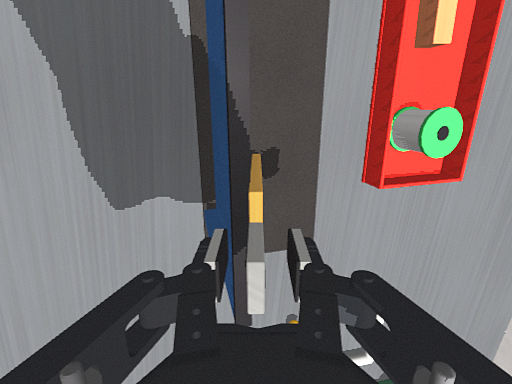

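View pics/s12.png

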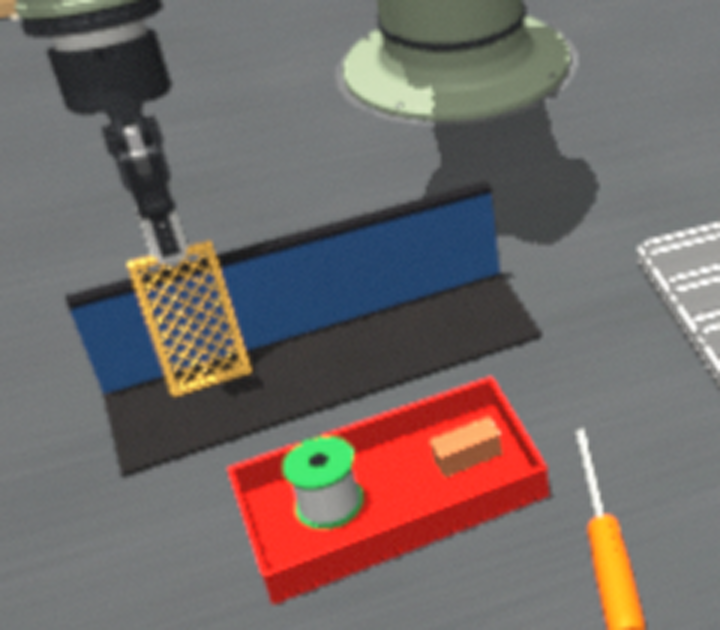

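Run:
```python
from h import *
p,R=pose(observe()); a=p-R[:,0]*.07
plan([(a,None),((.50,-.24,.26),Ro.from_rotvec([0,0,SY]).as_matrix()@down(0)),((.665,.08,.26),down(0))],step=38)
```

```text
16
[[-35, -0, -0, 0, 0, 0], [-35, -0, -0, 0, 0, 0], [-9, 22, -23, -0.001, -0, -0.068], [-11, 21, -23, -0.001, -0, -0.068], [-12, 21, -23, -0.001, -0, -0.068], [-14, 20, -23, -0.001, -0, -0.068], [0, 19, -30, 0.009, 0, 0], [0, 19, -31, 0.009, 0, 0], [0, 19, -31, 0.009, 0, 0], [0, 18, -31, 0.009, 0, 0], [0, 18, -31, 0.009, 0, 0], [0, 18, -31, 0.009, 0, 0], [0, 18, -31, 0.009, 0, 0], [0, 17, -32, 0.009, 0, 0], [0, 17, -32, 0.009, 0, 0], [0, 17, -32, 0.009, 0, 0]]
```

Emit:
jog_arm(commands=[[-15,0,0,0,0,0],[-25,0,0,0,0,0],[-35,0,0,0,0,0],[-9,22,-23,0,0,-0.068],[-11,21,-23,0,0,-0.068],[-12,21,-23,0,0,-0.068],[-14,20,-23,0,0,-0.068],[0,19,-30,0.009,0,0],[0,19,-31,0.009,0,0],[0,19,-31,0.009,0,0],[0,18,-31,0.009,0,0],[0,18,-31,0.009,0,0],[0,18,-31,0.009,0,0],[0,18,-31,0.009,0,0],[0,17,-32,0.009,0,0],[0,17,-32,0.009,0,0],[0,17,-32,0.009,0,0],[0,0,0,0,0,0]])

```text
clock: 21.85
position: [0.6695, 0.0838, 0.2856]
tool_rot: [-0.287, 1.558, -1.888]
force: [-0.1, -0.1, -0.7]
grip_width: 0.0353
```

Run:
```python
from h import *
s=shot("wrist","w13"); print(s["position"],s["qpos"].round(2),s["clock"])
shot("scene","s13",(20,100,380,310),2)
plan([((.6714,.093,.2),down(0))],step=25)
```

```text
[0.66949192 0.0837918  0.28560006] [-0.65  0.69  0.76  1.43 -0.47  1.22  0.13] 21.85
4
[[22, 1, -4, -0.009, 0.003, 0.001], [22, 1, -4, -0.009, 0.003, 0.001], [22, 1, -4, -0.009, 0.003, 0.001], [22, 1, -4, -0.009, 0.003, 0.001]]
```

View pics/w13.png

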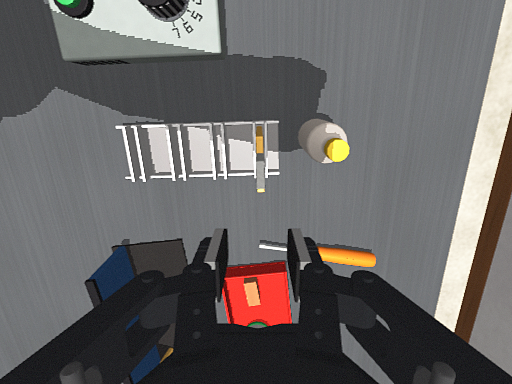

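View pics/s13.png

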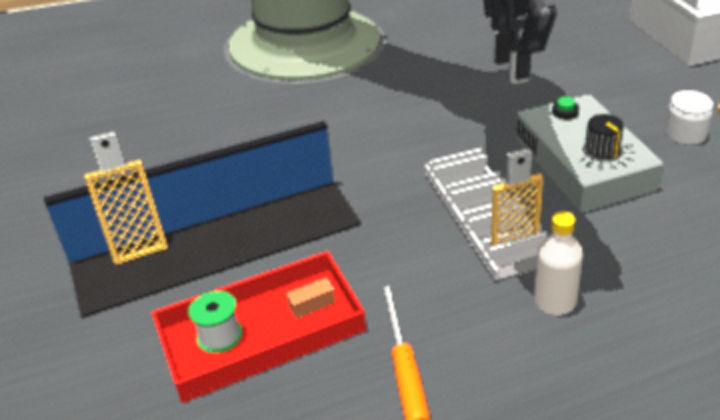

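Run:
```python
from h import *
s=observe(); print([hit("wrist",(261,v),.168,s).round(4) for v in (162,177,192)])
c=cv2.imread("pics/w13.png")[110:210,210:310]; cv2.imwrite("pics/w13z.png",cv2.resize(c,None,fx=5,fy=5,interpolation=cv2.INTER_CUBIC))
```

```text
[array([0.6723, 0.1037, 0.168 ]), array([0.6718, 0.0889, 0.168 ]), array([0.6713, 0.0735, 0.168 ])]
```

View pics/w13z.png

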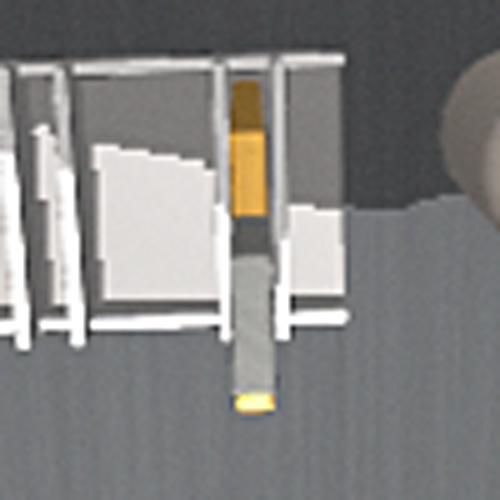

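Emit:
jog_arm(commands=[[22,0,-4,-0.009,0.003,0],[22,0,-4,-0.009,0.003,0],[20,0,-2,-0.009,0.003,0],[0,0,0,0,0,0]])

```text
clock: 22.35
position: [0.6671, 0.0825, 0.2249]
tool_rot: [-0.064, 1.564, -1.649]
force: [0.8, -0.4, 0.0]
grip_width: 0.0353
```

Run:
```python
from h import *
s=shot("wrist","w14"); print(s["position"],s["qpos"].round(2),s["clock"])
print([proj("wrist",(.6714,y,.168),s) for y in (.079,.093,.107)])
plan([((.6714,.095,.14),down(0))],step=25)
```

```text
[0.66714252 0.08248221 0.2248536 ] [-0.64  0.73  0.72  1.51 -0.51  1.1   0.18] 22.35
[array([263.18560849, 216.32967979]), array([263.05589967, 199.20270276]), array([262.92040135, 181.31126898])]
4
[[22, 1, -3, -0.004, 0.002, -0], [22, 1, -3, -0.004, 0.002, -0], [22, 1, -3, -0.004, 0.002, -0], [22, 1, -3, -0.004, 0.002, -0]]
```

View pics/w14.png

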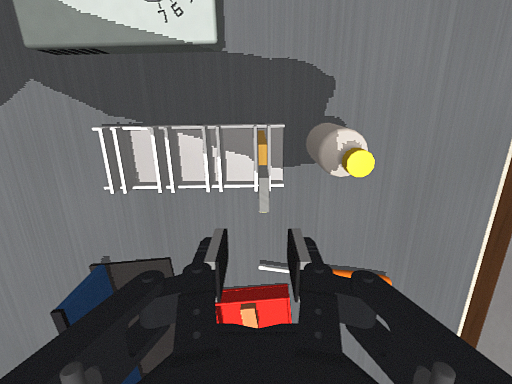

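Emit:
jog_arm(commands=[[15,2,-6,0,0.002,0],[20,1,-5,0,0.002,0],[20,0,-2,0,0.002,0],[15,0,-1,0,0,0],[10,0,0,0,0,0],[0,0,0,0,0,0]])

```text
clock: 23.0
position: [0.6735, 0.0941, 0.1485]
tool_rot: [1.53, 1.562, -0.059]
force: [0.2, -0.3, -0.0]
grip_width: 0.0351
```

Run:
```python
from h import *
s=shot("wrist","w15"); print(s["position"])
plan([((.672,.0955,.1395),down(0))],step=25)
```

```text
[0.67353745 0.09414403 0.14848854]
1
[[10, -2, -1, -0.019, 0, -0.009]]
```

View pics/w15.png

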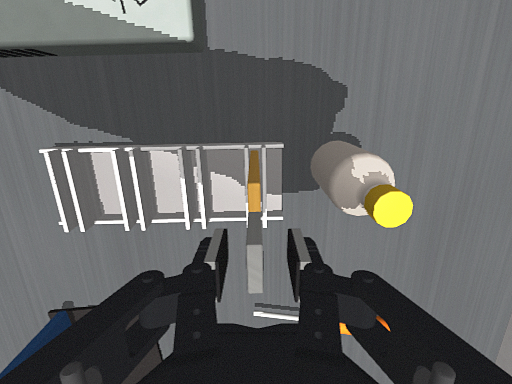

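Emit:
jog_arm(commands=[[5,-2,-1,-0.015,0,-0.008],[5,-0.5,0,0,0,0],[1,0,0,0,0,0]])

```text
clock: 23.35
position: [0.6722, 0.095, 0.1395]
tool_rot: [1.615, 1.568, 0.042]
force: [0.1, -0.1, 0.0]
grip_width: 0.0355
```

Emit:
jog_arm(commands=[[0.5,0,0,0,0,0],[0.5,0,0,0,0,0],[0.5,0,0,0,0,0],[0,0,0,0,0,0],[0,0,0,0,0,0]], gripper=255, newtons=70)

```text
clock: 23.85
position: [0.6725, 0.095, 0.1391]
tool_rot: [1.721, 1.567, 0.148]
force: [0.0, 0.0, -3.0]
grip_width: 0.0073
```

Run:
```python
from h import *
s=observe(); print(s["position"],s["force"],pose(s)[1].round(3).tolist())
```

```text
[0.67249083 0.09497356 0.13907815] [ 0.04946949  0.00848691 -3.01226784] [[0.004, 1.0, -0.003], [0.001, -0.003, -1.0], [-1.0, 0.004, -0.001]]
```

Emit:
jog_arm(commands=[[-30,0,0,0,0,0],[-30,0,0,0,0,0],[-30,0,0,0,0,0],[-30,0,0,0,0,0],[0,0,0,0,0,0]])

```text
clock: 24.35
position: [0.6715, 0.0946, 0.2621]
tool_rot: [1.231, 1.569, -0.343]
force: [-0.1, -0.2, -2.2]
grip_width: 0.0072
```

Run:
```python
from h import *
s=observe(); print(s["position"],s["force"],s["grip_width"])
P,R=lean(15,.1328,.085,.012,.025)
plan([(st(.08,.14,.26),Ro.from_rotvec([0,0,SY]).as_matrix()@down(0)),((P[0],P[1],.25),R)],step=38)
```

```text
[0.67147858 0.09461698 0.26210526] [-0.10491624 -0.19644359 -2.22962339] 0.007158000642131852
10
[[0, -22, 28, -0.013, 0, -0], [0, -23, 27, -0.013, 0, -0], [0, -23, 27, -0.013, 0, -0], [0, -23, 27, -0.013, 0, -0], [0, -24, 26, -0.013, 0, -0], [0, -24, 26, -0.013, 0, -0], [0, -24, 26, -0.013, 0, -0], [3, -24, 18, -0, 0, 0.087], [1, -25, 18, -0, 0, 0.087], [-1, -25, 18, -0, 0, 0.087]]
```

Emit:
jog_arm(commands=[[0,-22,28,-0.013,0,0],[0,-23,27,-0.013,0,0],[0,-23,27,-0.013,0,0],[0,-23,27,-0.013,0,0],[0,-24,26,-0.013,0,0],[0,-24,26,-0.013,0,0],[0,-24,26,-0.013,0,0],[3,-24,18,0,0,0.087],[1,-25,18,0,0,0.087],[-1,-25,18,0,0,0.087],[0,0,0,0,0,0]])

```text
clock: 25.45
position: [0.4363, -0.1666, 0.2465]
tool_rot: [1.557, 1.302, 0.081]
force: [1.0, 2.0, -0.7]
grip_width: 0.0073
```

Run:
```python
from h import *
s,q,Rr,t,fs=rel(); print(q,t,fs,s["qpos"].round(2)); print(Rr.round(3))
P,R=lean(15,.1328,.085,.008,.012)
plan([(P,R)],step=25)
```

```text
[-0.00466992  0.07891721  0.24650968] 15.403599026473271 [ 1.21764767  1.87566084 -0.74048104] [-0.35  0.2   0.76  2.2  -0.47  0.6   0.85]
[[ 0.266  0.964  0.005]
 [-0.002  0.006 -1.   ]
 [-0.964  0.266  0.004]]
4
[[24, -5, -2, 0.002, 0.001, -0.002], [24, -5, -2, 0.002, 0.001, -0.002], [24, -5, -2, 0.002, 0.001, -0.002], [24, -5, -2, 0.002, 0.001, -0.002]]
```

Emit:
jog_arm(commands=[[24,-4,-2,0,0,-0.002],[24,-6,-2,0,0,-0.002],[20,-6,0,0,0,-0.002],[14,-4,0,0,0,0],[0,0,0,0,0,0]])

```text
clock: 25.95
position: [0.4376, -0.1624, 0.1589]
tool_rot: [1.564, 1.308, 0.085]
force: [-0.6, -0.5, -1.9]
grip_width: 0.007
```

Run:
```python
from h import *
s,q,Rr,t,fs=rel(); print(q,t,fs,s["qpos"].round(2)); print(Rr.round(3).tolist())
P,R=lean(15,.1328,q[1],.000,.003)
plan([(P,R)],step=8)
```

```text
[-0.00307767  0.08301992  0.1589198 ] 15.03404122700362 [-0.5982078  -0.44618332 -1.93598226] [-0.12  0.37  0.52  2.28 -0.8   0.4   1.16]
[[0.259, 0.966, 0.003], [-0.001, 0.003, -1.0], [-0.966, 0.259, 0.002]]
3
[[6, -2, -0, 0.001, 0, -0], [6, -2, -0, 0.001, 0, -0], [6, -2, -0, 0.001, 0, -0]]
```

Emit:
jog_arm(commands=[[6,-2,0,0,0,0],[6,-2,0,0,0,0],[5,-1.5,0,0,0,0],[2,-0.5,0,0,0,0]])

```text
clock: 26.35
position: [0.4377, -0.1623, 0.1389]
tool_rot: [1.562, 1.307, 0.084]
force: [-0.1, 0.7, -1.8]
grip_width: 0.007
```

Run:
```python
from h import *
s,q,Rr,t,fs=rel(); print(q,t,fs,s["qpos"].round(2))
a=np.radians(t); xb=q[0]+.1328*np.sin(a)-.004*np.cos(a); print("xb",xb,"gap",xb-.095*np.tan(a), "z left",q[2]-(.006+.004*np.sin(a)+.1328*np.cos(a)))
```

```text
[-0.00292472  0.08305517  0.13894895] 15.113734331281202 [-0.00549907  0.69051954 -1.81934508] [-0.05  0.4   0.43  2.3  -0.89  0.35  1.24]
xb 0.027839370661790114 gap 0.0021819715520417816 z left 0.0036995371428385493
```

Emit:
jog_arm(commands=[[0.3,-2,0,0,0,0],[1.5,-1,0,0,0,0],[1.5,-0.7,0,0,0,0]])

```text
clock: 26.65
position: [0.4352, -0.1627, 0.135]
tool_rot: [1.561, 1.306, 0.083]
force: [-1.9, 0.1, 14.0]
grip_width: 0.0071
```

Run:
```python
from h import *
s,q,Rr,t,fs=rel(); print(q,t,fs,s["qpos"].round(2))
a=np.radians(t); xb=q[0]+.1328*np.sin(a)-.004*np.cos(a); print("xb",xb,"gap",xb-.095*np.tan(a), "z left",q[2]-(.006+.004*np.sin(a)+.1328*np.cos(a)))
```

```text
[-0.00541632  0.08290488  0.13502645] 15.181173327872283 [-1.8868821   0.26559505 14.03135062] [-0.03  0.41  0.41  2.3  -0.91  0.34  1.27]
xb 0.025499876148241916 gap -0.00027753550092526197 z left -0.00018666739068334826
```

Emit:
jog_arm(commands=[[0,0,0,0,0,0],[0.5,0,0,0,0,0],[0.5,0,0,0,0,0],[0.5,0,0,0,0,0]], gripper=150)

```text
clock: 27.05
position: [0.4361, -0.1629, 0.1339]
tool_rot: [1.56, 1.305, 0.082]
force: [0.0, 0.0, 0.0]
grip_width: 0.0352
```

Run:
```python
from h import *
s,q,Rr,t,fs=rel(); print(q,t,fs,s["grip_width"])
shot("wrist","w16"); shot("scene","s16",(20,100,260,310),3)
p,R=pose(s)
plan([(p-R[:,0]*.08,None),((.48,-.10,.26),down(0)),((.47,.15,.28),down(0))],step=38)
```

```text
[-0.00460317  0.08266354  0.13392814] 15.249298430501508 [0.01832261 0.0482256  0.03352748] 0.03523716522584389
13
[[-27, 0, 0, 0, 0, 0], [-27, 0, 0, 0, 0, 0], [-27, 0, 0, 0, 0, 0], [-10, 27, -19, 0.031, -0.003, -0.089], [-12, 25, -20, 0.031, -0.003, -0.089], [-14, 24, -21, 0.031, -0.003, -0.089], [-3, -1, -36, 0, 0, 0], [-3, -1, -36, 0, 0, 0], [-3, -1, -36, 0, 0, 0], [-3, -1, -36, 0, 0, 0], [-3, -1, -36, 0, 0, 0], [-3, -1, -36, 0, 0, 0], [-3, -1, -36, 0, 0, 0]]
```

View pics/w16.png

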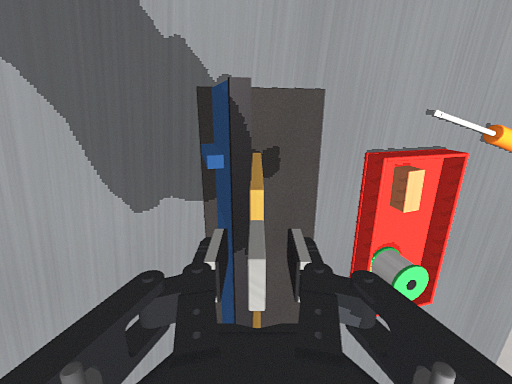

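View pics/s16.png

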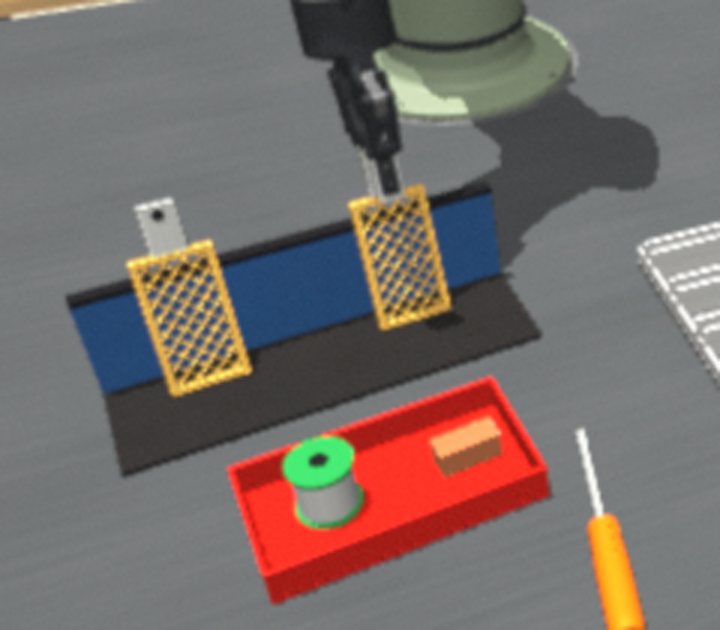

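Emit:
jog_arm(commands=[[-15,0,0,0,0,0],[-27,0,0,0,0,0],[-38,0,0,0,0,0],[-10,27,-19,0.031,-0.003,-0.089],[-12,25,-20,0.031,-0.003,-0.089],[-14,24,-21,0.031,-0.003,-0.089],[-3,-1,-36,0,0,0],[-3,-1,-36,0,0,0],[-3,-1,-36,0,0,0],[-3,-1,-36,0,0,0],[-3,-1,-36,0,0,0],[-3,-1,-36,0,0,0],[-3,-1,-36,0,0,0],[0,0,0,0,0,0]], gripper=0)

```text
clock: 28.55
position: [0.4703, 0.1607, 0.286]
tool_rot: [1.469, 1.567, -0.106]
force: [0.1, -0.6, 0.2]
grip_width: 0.0855
```

Run:
```python
from h import *
s=shot("wrist","w17"); print(s["position"],s["qpos"].round(2),s["clock"],pose(s)[1].round(2).tolist())
shot("top","t17",(280,100,480,290),4)
shot("scene","s17",(270,130,370,210),7)
plan([((.545,.262,.28),down(.8))],step=38)
```

```text
[0.47025226 0.16071539 0.28599692] [-1.12  0.37  0.88  1.91 -0.33  1.01 -0.1 ] 28.55 [[0.0, 1.0, -0.0], [-0.0, -0.0, -1.0], [-1.0, 0.0, 0.0]]
7
[[1, 10, -15, -0.116, 0, -0], [1, 12, -14, -0.116, 0, -0], [1, 14, -13, -0.116, 0, -0], [1, 15, -11, -0.116, 0, -0], [1, 16, -9, -0.116, 0, -0], [1, 17, -7, -0.116, 0, -0], [1, 18, -5, -0.116, 0, -0]]
```

View pics/t17.png

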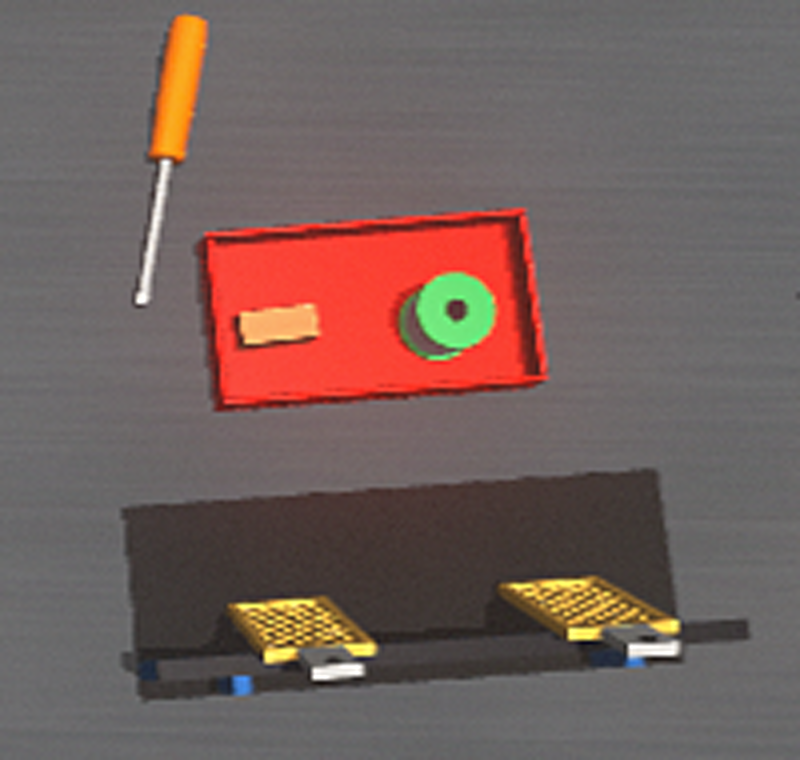

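View pics/s17.png

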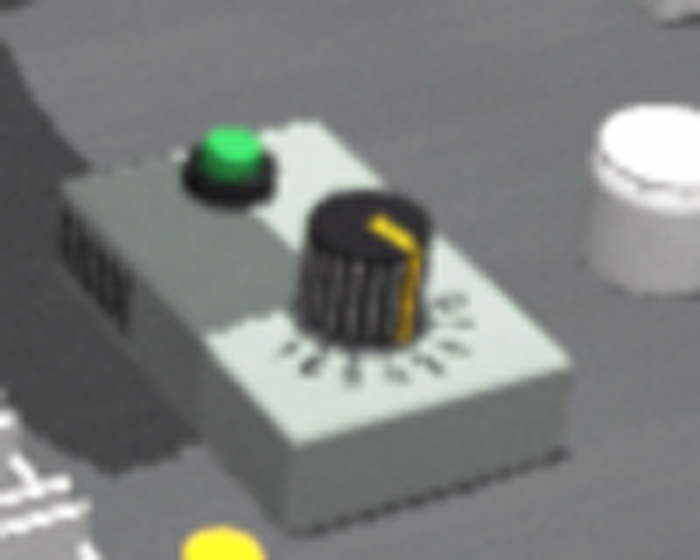

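View pics/w17.png

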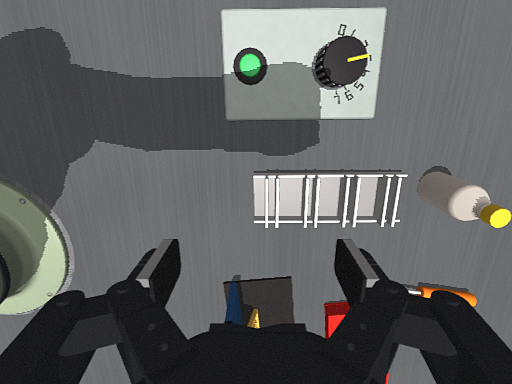

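Emit:
jog_arm(commands=[[1,10,-15,-0.116,0,0],[1,12,-14,-0.116,0,0],[1,14,-13,-0.116,0,0],[1,15,-11,-0.116,0,0],[1,16,-9,-0.116,0,0],[1,17,-7,-0.116,0,0],[1,18,-5,-0.116,0,0],[25,0,0,0,0,0],[25,0,0,0,0,0],[0,0,0,0,0,0]])

```text
clock: 29.7
position: [0.5506, 0.25, 0.2284]
tool_rot: [0.446, 1.566, -0.31]
force: [-0.1, -0.5, 0.3]
grip_width: 0.0854
```

Run:
```python
from h import *
s=shot("wrist","w18"); print(s["position"],s["qpos"].round(2),s["clock"],pose(s)[1].round(2).tolist())
print(proj("wrist",(.567,.2785,.0965),s),proj("wrist",(.567,.2785,.05),s))
plan([((.567,.2785,.17),down(.8))],step=38)
```

```text
[0.55064891 0.25001317 0.22839346] [-0.9   0.57  0.56  1.7  -0.35  0.98  0.6 ] 29.7 [[0.0, 0.69, 0.73], [-0.0, 0.73, -0.69], [-1.0, 0.0, 0.0]]
[287.65585357 176.43381578] [283.33109106 166.05201877]
2
[[30, 16, -4, 0.007, 0.003, -0.002], [30, 16, -4, 0.007, 0.003, -0.002]]
```

View pics/w18.png

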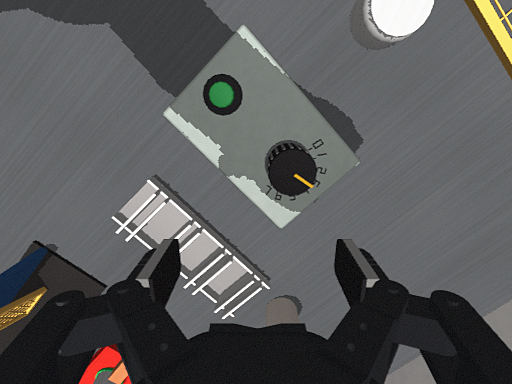

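Run:
```python
from h import *
c=cv2.imread("pics/w18.png")[125:215,245:345]; cv2.imwrite("pics/w18z.png",cv2.resize(c,None,fx=7,fy=6.5,interpolation=cv2.INTER_CUBIC))
```

```text
(no output)
```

View pics/w18z.png

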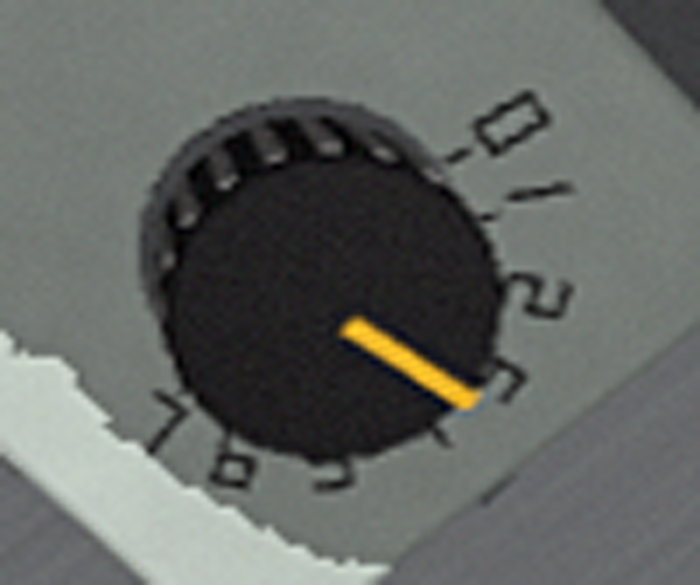

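Run:
```python
from h import *
s=observe(); u=lambda a,b:(245+a/7,125+b/6.5)
A=hit("wrist",u(355,325),.0965,s);B=hit("wrist",u(475,402),.0965,s); C=hit("wrist",u(332,305),.0965,s)
d=B-A; print(A,B,"C",C,"line yaw",np.arctan2(d[1],d[0]))
ax=C[:2]
for n,a in dict(n0=(512,122),n1=(540,192),n2=(540,297),n3=(508,380),t4=(440,437),n5=(335,478),n6=(235,470),n7=(165,425)).items():
    P=hit("wrist",u(*a),.05,s); e=P[:2]-ax; print(n,P.round(4),np.linalg.norm(e).round(4),np.arctan2(e[1],e[0]).round(3))
c=hit("wrist",(221,94),.06,s); print(c)
```

```text
[0.57299186 0.28528334 0.0965    ] [0.59493485 0.28990651 0.0965    ] C [0.56821672 0.28497108 0.0965    ] line yaw 0.2076529246148783
n0 [0.5765 0.3253 0.05  ] 0.0412 1.369
n1 [0.5895 0.3207 0.05  ] 0.0416 1.034
n2 [0.6047 0.3084 0.05  ] 0.0434 0.57
n3 [0.6134 0.2942 0.05  ] 0.0461 0.202
t4 [0.6139 0.2783 0.05  ] 0.0462 -0.144
n5 [0.6074 0.2595 0.05  ] 0.0468 -0.576
n6 [0.594  0.2477 0.05  ] 0.0453 -0.965
n7 [0.5789 0.2448 0.05  ] 0.0415 -1.312
[0.46192608 0.28312977 0.06      ]
```

Emit:
jog_arm(commands=[[28,16,-5,0.005,0.003,0],[28,16,-5,0.005,0.003,0],[0,0,0,0,0,0]])

```text
clock: 30.05
position: [0.5696, 0.2785, 0.1778]
tool_rot: [1.494, 1.562, 0.722]
force: [-1.1, -1.0, 0.3]
grip_width: 0.0852
```

Run:
```python
from h import *
s=shot("wrist","w19"); print(s["position"])
for P in [(.567,.281,.0965),(.567,.2785,.0965)]: print(proj("wrist",P,s))
```

```text
[0.56963437 0.27853005 0.17778567]
[255.59069618 197.27854518]
[253.48162528 199.22370675]
```

View pics/w19.png

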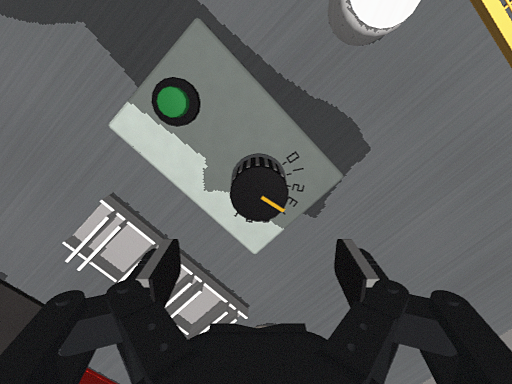

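Run:
```python
from h import *
s=observe(); t=hit("wrist",(259.5,193),.0965,s); print(t)
plan([((.568,.283,.0685),down(.8))],step=25)
```

```text
[0.56775736 0.28458793 0.0965    ]
5
[[22, 0, -1, -0, 0, -0.002], [22, 0, -1, -0, 0, -0.002], [22, 0, -1, -0, 0, -0.002], [22, 0, -1, -0, 0, -0.002], [22, 0, -1, -0, 0, -0.002]]
```

Emit:
jog_arm(commands=[[22,2,-3,0,0,-0.002],[22,0,-2,0,0,-0.002],[22,0,-1,0,0,-0.002],[20,0,-1,0,0,0],[8,0,0,0,0,0],[1,0,0,0,0,0]])

```text
clock: 30.7
position: [0.5733, 0.2805, 0.0953]
tool_rot: [1.152, 1.552, 0.375]
force: [-1.2, -0.2, 0.6]
grip_width: 0.0852
```

Run:
```python
from h import *
s=shot("wrist","w20"); print(s["position"],s["force"])
plan([((.5675,.284,.0685),down(.8))],step=25)
```

```text
[0.57332508 0.28054661 0.09526558] [-1.20679533 -0.24433722  0.64795008]
2
[[14, -1, -3, -0.003, 0.004, -0.009], [14, -1, -3, -0.003, 0.004, -0.009]]
```

View pics/w20.png

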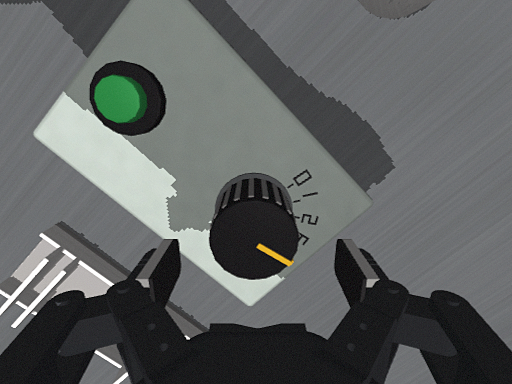

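Run:
```python
from h import *
s=observe(); t=hit("wrist",(255,239),.0965,s); print(t)
```

```text
[0.56690844 0.28617331 0.0965    ]
```

Emit:
jog_arm(commands=[[12,-1,-3,0,0.004,-0.008],[12,0,-2,0,0.003,-0.008],[4,0,0,0,0,0]])

```text
clock: 31.05
position: [0.5708, 0.2842, 0.069]
tool_rot: [1.351, 1.566, 0.574]
force: [0.4, 0.6, -0.1]
grip_width: 0.0854
```

Emit:
jog_arm(commands=[[0.5,0,0,0,0,0],[0.5,0,0,0,0,0],[0.5,0,0,0,0,0],[0.5,0,0,0,0,0],[0.5,0,0,0,0,0]], gripper=255, newtons=40)

```text
clock: 31.55
position: [0.5689, 0.2824, 0.0671]
tool_rot: [-2.507, 1.57, 2.998]
force: [-1.8, -0.2, 2.3]
grip_width: 0.0492
```

Run:
```python
from h import *
s=observe(); p,R=pose(s); print(p,R.round(3).tolist(),s["force"],s["moment"],s["grip_width"],s["qpos"].round(2),"yaw",np.arctan2(R[1,1],R[0,1]))
```

```text
[0.56893549 0.2823875  0.06706464] [[-0.001, 0.702, 0.712], [0.0, 0.712, -0.702], [-1.0, -0.001, -0.001]] [-1.79816233 -0.23353561  2.31939151] [0.08777924 0.10766327 0.04029354] 0.0492381070999002 [-0.84  0.81  0.44  1.71 -0.48  0.73  0.64] yaw 0.7924135815560066
```

Emit:
jog_arm(commands=[[0,0,0,0.1,0,0],[0,0,0,0.1,0,0],[0,0,0,0.1,0,0],[0,0,0,0.1,0,0]])

```text
clock: 31.95
position: [0.5684, 0.282, 0.0671]
tool_rot: [-2.032, 1.569, 3.061]
force: [-1.8, 0.4, -2.4]
grip_width: 0.0492
```

Run:
```python
from h import *
s=observe(); p,R=pose(s); print(p,s["force"],s["moment"],s["grip_width"],"yaw",np.arctan2(R[1,1],R[0,1]))
```

```text
[0.56835098 0.28203186 0.06708984] [-1.76073983  0.38568452 -2.36191167] [-0.01268662  0.18625873  0.20834177] 0.04923417704969656 yaw 0.38076057976491323
```

Turns cleanly at low force. Continue to a total of 1.2 rad (yaw 0.79 → −0.41).

Emit:
jog_arm(commands=[[0,0,0,0.1,0,0],[0,0,0,0.1,0,0],[0,0,0,0.1,0,0],[0,0,0,0.1,0,0],[0,0,0,0.1,0,0],[0,0,0,0.1,0,0],[0,0,0,0.1,0,0],[0,0,0,0.08,0,0],[0,0,0,0,0,0]])

```text
clock: 32.85
position: [0.567, 0.282, 0.0671]
tool_rot: [-0.779, 1.567, -2.782]
force: [-1.2, -1.7, -0.7]
grip_width: 0.0489
```

Run:
```python
from h import *
s=shot("wrist","w21"); p,R=pose(s); print(p,s["force"],s["moment"],s["grip_width"],"yaw",np.arctan2(R[1,1],R[0,1]))
```

```text
[0.56702325 0.28196356 0.06709355] [-1.18031104 -1.69410036 -0.73883992] [-0.39132003 -0.20928972  0.09511653] 0.04891690043671295 yaw -0.4318145609608034
```

View pics/w21.png

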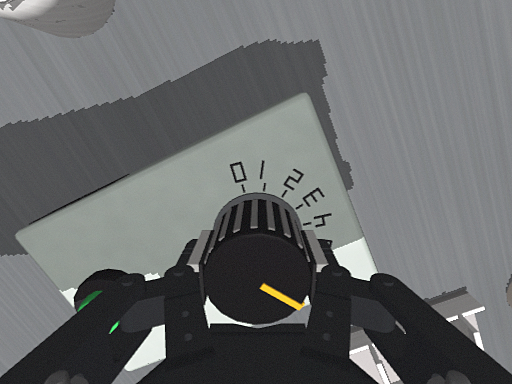

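Emit:
jog_arm(commands=[[0.5,0,0,-0.02,0,0],[0.5,0,0,0,0,0],[0.5,0,0,0,0,0],[0,0,0,0,0,0],[-15,0,0,0,0,0],[-30,0,0,0,0,0],[-40,0,0,0,0,0],[-40,0,0,0,0,0],[-30,0,0,0,0,0],[0,0,0,0,0,0]], gripper=0)

```text
clock: 33.9
position: [0.5681, 0.2804, 0.2318]
tool_rot: [-0.831, 1.568, -2.804]
force: [0.1, -0.3, -0.7]
grip_width: 0.0854
```

Run:
```python
from h import *
s=shot("wrist","w22"); p,R=pose(s); print(p,s["force"],"yaw",np.arctan2(R[1,1],R[0,1]),s["qpos"].round(2))
shot("top","t22",(140,170,220,280),7); shot("scene","s22",(270,130,370,210),7)
```

```text
[0.56806033 0.28040982 0.23181214] [ 0.13086598 -0.29670281 -0.69553597] yaw -0.40271743760751255 [-1.09  0.73  0.91  1.62 -0.63  1.12 -0.42]
```

View pics/w22.png

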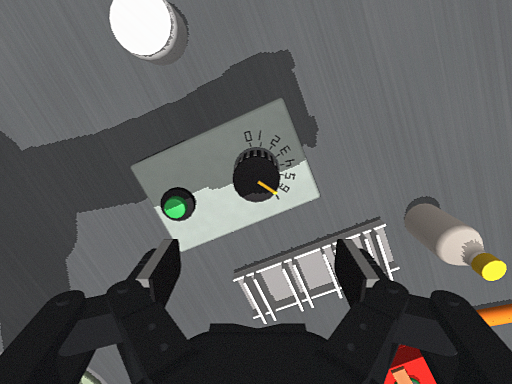

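View pics/s22.png

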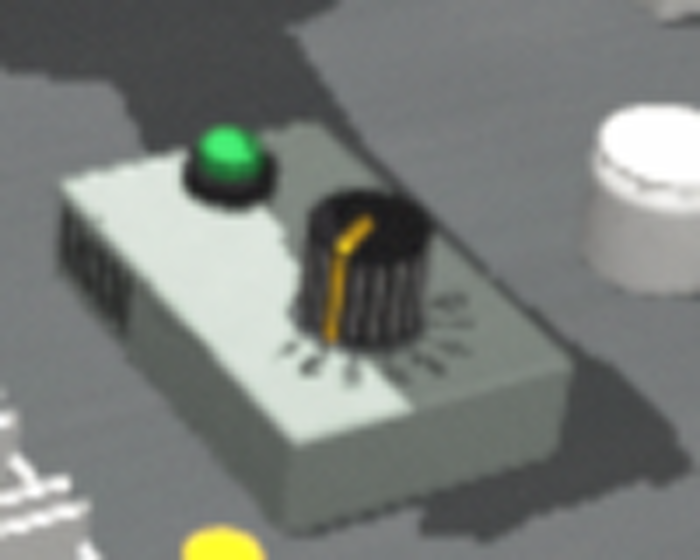

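Run:
```python
from h import *
c=cv2.imread("pics/w22.png")[120:210,225:305]; cv2.imwrite("pics/w22z.png",cv2.resize(c,None,fx=7,fy=6.5,interpolation=cv2.INTER_CUBIC))
```

```text
(no output)
```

View pics/w22z.png

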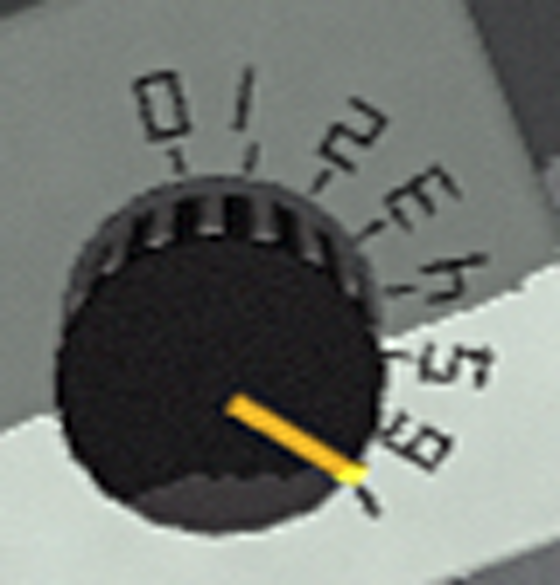

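View pics/t22.png

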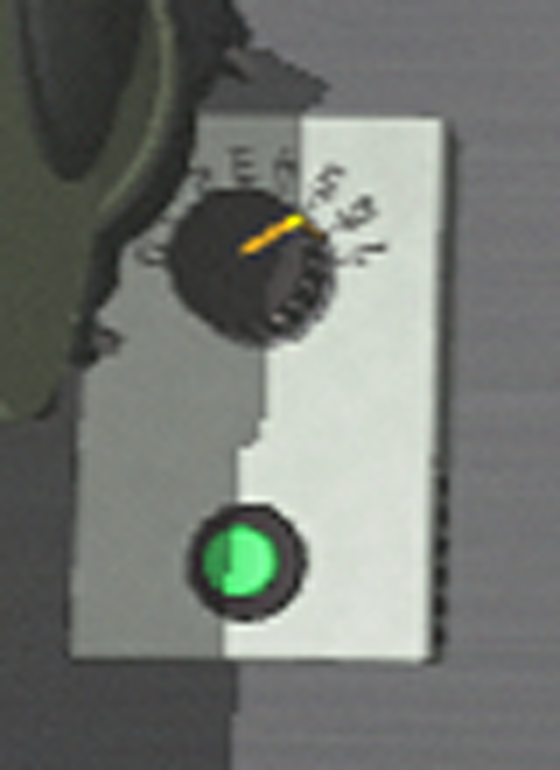

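Run:
```python
from h import *
s=observe(); u=lambda a,b:(225+a/7,120+b/6.5)
A=hit("wrist",u(233,403),.0965,s);B=hit("wrist",u(362,475),.0965,s); d=B-A; print("line yaw wrist",np.arctan2(d[1],d[0]))
T=[hit("wrist",u(*a),.05,s)[:2] for a in [(178,163),(251,157),(322,181),(370,232),(402,291),(397,354)]]
from scipy.optimize import least_squares
f=lambda q:np.concatenate([T[k]-(q[:2]+q[2]*np.array([np.cos(q[3]-.4*k),np.sin(q[3]-.4*k)])) for k in range(6)])
r=least_squares(f,[.567,.281,.03,1.4]); print(r.x, np.abs(r.fun).max(), "value from line",(r.x[3]-np.arctan2(d[1],d[0]))/.4)
v=lambda a,b:(140+a/7,170+b/7)
A=hit("top",v(243,252),.0965);B=hit("top",v(299,218),.0965);d=B-A;print("top yaw",np.arctan2(d[1],d[0]))
print("btn",hit("top",v(241,560),.06),hit("wrist",(176,207),.06,s))
a=nets.pinpoint("top","sleeve_grip")[0]
```

```text
line yaw wrist -0.9613588299646953
[0.56558829 0.28413849 0.03054553 1.40720649] 0.0005278351800983572 value from line 5.921413308459142
top yaw -0.9984760197397577
btn [0.46256945 0.28225009 0.06      ] [0.45923206 0.2821565  0.06      ]
```

Run:
```python
from h import *
shot("top","t23",(280,100,480,290),4)
plan([((.462,.2825,.15),None)],step=38)
s=observe()
for P in [(.462,.2825,.06),(.462,.2825,.066)]: print(proj("scene",P))
c=cv2.imread("pics/s22.png")
print((np.array([proj("scene",(.462,.2825,z)) for z in (.055,.06,.065,.07)])-[270,130])*7)
```

```text
4
[[19, -24, 10, 0, 0, 0], [19, -24, 10, 0, 0, 0], [19, -24, 10, 0, 0, 0], [19, -24, 10, 0, 0, 0]]
[302.82832969 152.86960276]
[302.98756475 151.16647474]
[[228.87451774 169.96778706]
 [229.79830784 160.08721929]
 [230.72671479 150.15727105]
 [231.6597733  140.17757124]]
```

View pics/t23.png

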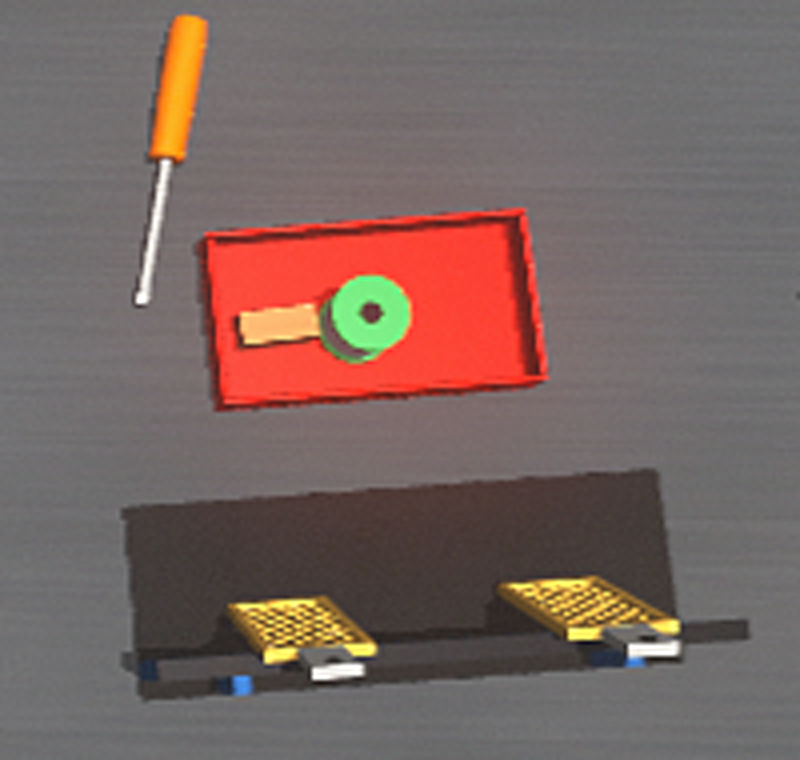

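Emit:
jog_arm(commands=[[10,-24,10,0,0,0],[15,-24,10,0,0,0],[19,-24,10,0,0,0],[19,-22,9,0,0,0],[0,0,0,0,0,0],[0,0,0,0,0,0]], gripper=255)

```text
clock: 34.75
position: [0.4584, 0.2785, 0.1573]
tool_rot: [-0.456, 1.553, -2.43]
force: [0.8, -0.2, 0.4]
grip_width: 0.0004
```

Run:
```python
from h import *
s=shot("wrist","w24"); p,R=pose(s); print(p,R.round(3).tolist(),s["force"],s["grip_width"],s["qpos"].round(2))
print(proj("wrist",(.462,.2825,.067),s))
plan([((.462,.2825,.086),down(-.4))],step=30)
```

```text
[0.45840859 0.27845536 0.15731382] [[-0.014, 0.92, -0.393], [-0.012, -0.393, -0.92], [-1.0, -0.008, 0.016]] [ 0.76502484 -0.21784841  0.43921942] 0.0003582302850236509 [-1.25  0.69  0.88  1.93 -0.69  0.88 -0.41]
[260.67678031 190.67399016]
3
[[24, 1, -2, -0.001, 0.005, 0.003], [24, 1, -2, -0.001, 0.005, 0.003], [24, 1, -2, -0.001, 0.005, 0.003]]
```

View pics/w24.png

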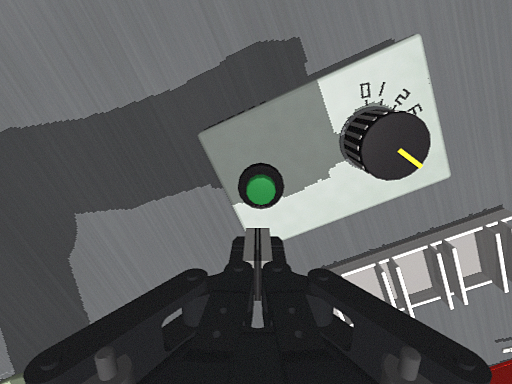

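Emit:
jog_arm(commands=[[22,1,-2,0,0.005,0.003],[22,1,-2,0,0.005,0.003],[18,0,-1,0,0.005,0.003],[0,0,0,0,0,0]])

```text
clock: 35.2
position: [0.4658, 0.2819, 0.0944]
tool_rot: [1.919, 1.567, -0.057]
force: [0.3, 0.5, 0.8]
grip_width: 0.0
```

Run:
```python
from h import *
s=observe(); print(s["position"],s["force"])
plan([((.462,.2825,.082),down(-.4))],step=30)
```

```text
[0.46576102 0.28186584 0.09439875] [0.32150521 0.53772595 0.8201258 ]
1
[[12, -4, 1, -0.005, -0.001, -0.004]]
```

Emit:
jog_arm(commands=[[5,-3,0,0,0,-0.004],[5,-1,0,0,0,0],[3,0,0,0,0,0],[2,0,0,0,0,0]])

```text
clock: 35.6
position: [0.4639, 0.2835, 0.0808]
tool_rot: [2.827, 1.567, 0.85]
force: [-1.7, -0.9, 2.8]
grip_width: 0.0003
```

Emit:
jog_arm(commands=[[2,0,0,0,0,0],[2,0,0,0,0,0]])

```text
clock: 35.8
position: [0.464, 0.2835, 0.0771]
tool_rot: [2.884, 1.567, 0.907]
force: [-1.6, -1.6, 6.7]
grip_width: -0.0
```

Emit:
jog_arm(commands=[[2,0,0,0,0,0]])

```text
clock: 35.9
position: [0.4643, 0.2836, 0.0761]
tool_rot: [2.996, 1.566, 1.019]
force: [-16.0, -4.2, 60.5]
grip_width: -0.0003
```

Run:
```python
from h import *
shot("scene","s25",(270,130,370,210),7); shot("wrist","w25")
```

```text
(no output)
```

View pics/s25.png

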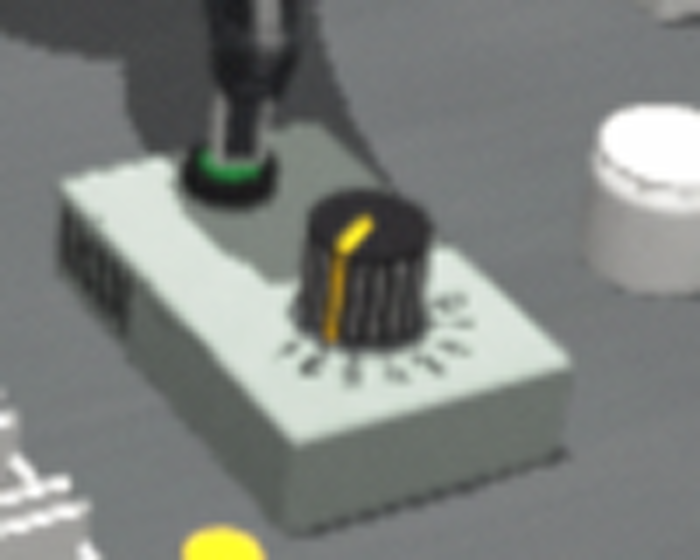

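View pics/w25.png

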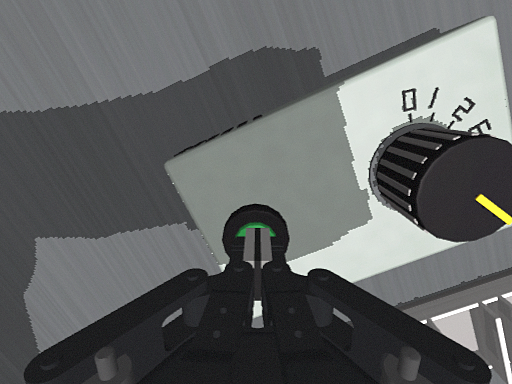

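Button bottomed out (force jumped). Retreat upward and check everything.

Emit:
jog_arm(commands=[[-5,0,0,0,0,0],[-15,0,0,0,0,0],[-30,0,0,0,0,0],[-40,0,0,0,0,0],[-40,0,0,0,0,0],[-40,0,0,0,0,0],[0,0,0,0,0,0],[0,0,0,0,0,0]])

```text
clock: 36.8
position: [0.4643, 0.2818, 0.2575]
tool_rot: [2.873, 1.564, 0.894]
force: [-0.2, -0.3, -0.9]
grip_width: 0.0003
```

Run:
```python
from h import *
s=observe(); print(s["clock"],s["position"],s["force"])
shot("top","t26",(80,90,480,290),2); shot("scene","s26",(20,100,400,330),2); shot("wrist","w26")
```

```text
36.8 [0.46426457 0.28183148 0.25751497] [-0.18411021 -0.25733766 -0.90282929]
```

View pics/t26.png

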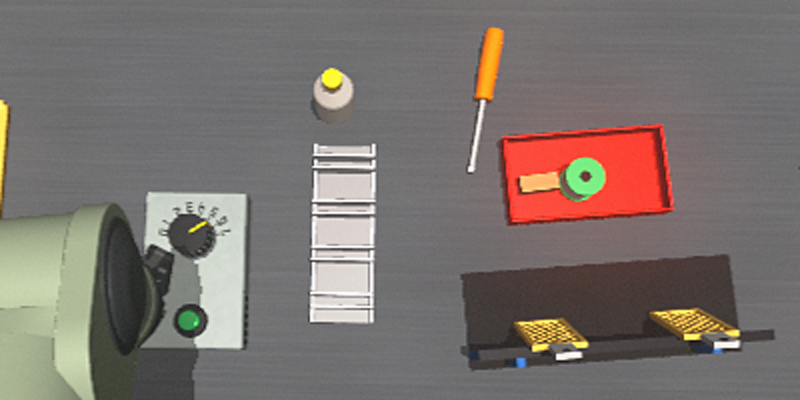

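View pics/s26.png

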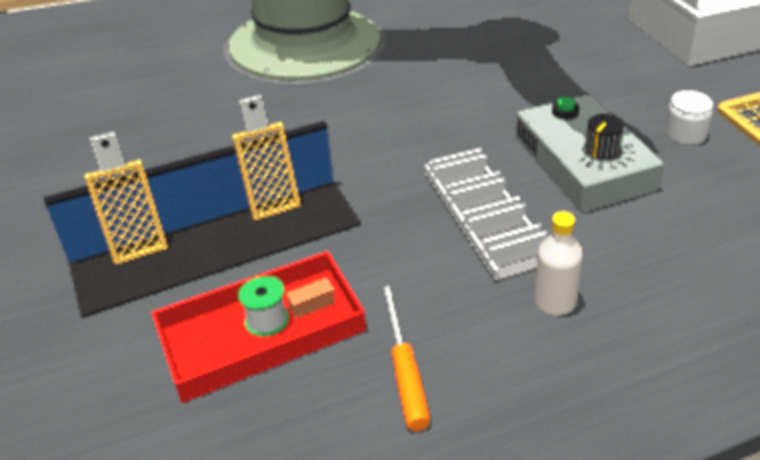

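View pics/w26.png

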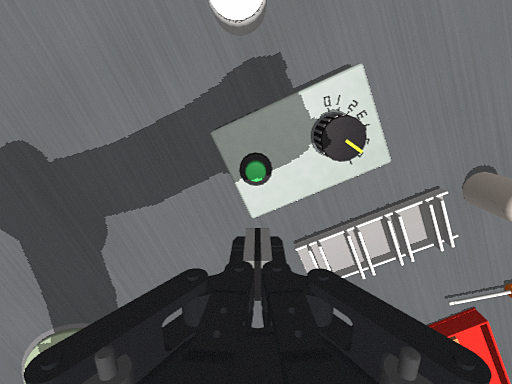

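```bash
python3 - <<'E'
from h import *
u=lambda P:((proj("top",P)-[280,100])*4).round(1)
v=lambda P:((proj("scene",P)-[20,100])*3).round(1)
for y in (-.092,.083):
  for a in (12,14,15,16,18):
    P,R=lean(a,.162,y); F,_=lean(a,.0,y); yv=R[:,2]*.032; print(y,a,"tabtop",u(P),v(P),"foot corners top",u(F+yv),u(F-yv),"scene",v(F+yv),v(F-yv))
E
python3 - <<'E'
import cv2
c=cv2.imread("pics/t23.png")[550:720,200:720]; cv2.imwrite("pics/t23z.png",cv2.resize(c,None,fx=1.5,fy=1.5))
E
```

```text
-0.092 12 tabtop [650.8 641.3] [156.1 201.5] foot corners top [593.9 588.4] [495.1 595.5] scene [172.9 389.5] [251.8 364.7]
-0.092 14 tabtop [650.5 645. ] [156.1 201.4] foot corners top [593.3 583. ] [494.5 590.2] scene [173.6 391.9] [252.7 367. ]
-0.092 15 tabtop [650.3 646.8] [156.1 201.4] foot corners top [592.9 580.3] [494.2 587.4] scene [174.  393.1] [253.2 368.2]
-0.092 16 tabtop [650.  648.6] [156.1 201.6] foot corners top [592.6 577.5] [493.9 584.7] scene [174.3 394.4] [253.6 369.3]
-0.092 18 tabtop [649.4 651.9] [156.2 202. ] foot corners top [592. 572.] [493.3 579.1] scene [175.1 396.9] [254.5 371.8]
0.083 12 tabtop [336.3 664. ] [376.3 145.7] foot corners top [323.9 607.9] [225.2 615.1] scene [379.9 324.6] [449.  302.9]
0.083 14 tabtop [336.2 667.8] [375.8 145.8] foot corners top [323.3 602.6] [224.7 609.7] scene [381.  326.7] [450.2 304.9]
0.083 15 tabtop [336.2 669.5] [375.6 145.9] foot corners top [323.1 599.8] [224.4 607. ] scene [381.6 327.7] [450.9 305.9]
0.083 16 tabtop [336.1 671.3] [375.4 146. ] foot corners top [322.8 597.1] [224.2 604.2] scene [382.2 328.8] [451.5 306.9]
0.083 18 tabtop [335.8 674.6] [375.  146.6] foot corners top [322.2 591.5] [223.7 598.7] scene [383.3 331. ] [452.9 309. ]
```

View pics/t23z.png

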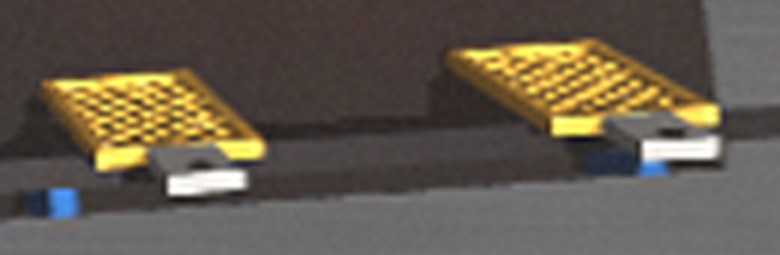

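Run:
```python
from workcell import bot
print(bot.job_done())
```

```text
the job is handed in; nothing more can be done
None
```

The job is done and handed in at about 37 s. I moved the reel and offcut into the red tray, then took the two panels that were in the rack and leaned them against the blue wall. I turned the sleeve from 3 to 6, then pressed the start button until it bottomed out.

- **Tray:** The reel and offcut are both inside it. The reel was knocked a few centimetres after I placed it, but it stayed standing in the tray.
- **Panels:** Both stand tab up, about 175 mm apart. From the top image I measured slants of about 16° and 15.7°. The first panel took up to 48 N of foot force while I set it down.
- **Sleeve:** It reads 5.9 from the wrist image. The top image agrees with 6 to within 0.02, and the line looked unchanged before and after the press.
- **Button:** The last step of the press peaked at about 60 N at the fingertips, more than the 5 N needed. The limits were 40 N for the gripper's body and 120 N for the wrist.
- **Bystanders:** I never touched the bottle, tin or screwdriver, and they stand where they were in the last scene picture.
- **Arm:** It is well clear of everything.

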